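# Finder scope: end grip to side grip over a V-rest, then onto the alignment bench

## Task

The slim finder scope stands eyepiece up in one of the three wooden pots. Draw it out by its eyepiece end, lay it in the leaning V-rest with its wide end down on the foot plate and let go; then take it by the middle, lift it off, lay it level in the two saddles of the alignment bench with its wide end up against the stop plate, and let go. Do not drop it, and leave the other things on the table where they are.

Things in the scene. Friction and masses are not known exactly. Their poses are not given: they have to be found in the camera images.
- scope_mid (a point): Centre of the finder scope, a metal tube 200 mm long, about 0.16 kg. z runs along it from the wide end to the eyepiece end; x, y arbitrary. From the wide end: 0-35 mm bell, 42 mm diameter; 35-155 mm plain tube, 28 mm diameter; 155-200 mm black eyepiece, 32 mm diameter. Balance point about 90 mm from the wide end. Starts upright, wide end down, on the floor of one pot.
- scope_wide (a point): Centre of the wide end's flat face, on the scope's axis; same axes as scope_mid.
- scope_eye (a point): Centre of the eyepiece end's flat face, on the scope's axis; same axes as scope_mid.
- pot0: Wooden pot, square, open top, 58 x 58 mm outside, 48 x 48 mm inside, 85 mm high, floor 5 mm thick; fixed. Origin at the centre of its underside. Which pot holds the scope varies.
- pot1: Second pot, same as pot0.
- pot2: Third pot, same as pot0.
- rest_mid (a point): Leaning V-rest (fixed, dark steel, base 100 x 170 mm): where the scope's centre lies when home in it. z up, y level towards the side to which the trough leans, x across. The trough leans 40 degrees from vertical: the scope then points, wide end to eyepiece, along (0, sin 40, cos 40); the trough is open towards (0, -cos 40, sin 40).
- rest_foot (a point): Point on the rest's foot plate (50 mm wide, square to the trough) where the centre of the wide end comes to lie; axes as rest_mid.
- rest_top (a point): Where the centre of the eyepiece end comes to lie in the rest; axes as rest_mid. The rest has two 90-degree V supports for the 28 mm tube, at 40-56 and 132-148 mm from the foot plate; their arms reach 24 mm to either side of the axis, about as high as the axis. Between them the tube is free; a 30 mm wide spine runs 46 mm below the axis up to 148 mm from the foot plate.
- bench_mid (a point): Alignment bench (fixed, grey base 90 x 285 mm, 14 mm thick): where the scope's centre lies, 75 mm above the table, when home in the saddles and against the stop plate. z up, y level along the saddles from the stop plate to the open end, x across. The scope lies along y, wide end towards -y.
- bench_stop (a point): Point on the stop plate's face (70 mm wide, top 119 mm above the table, housing behind it; square to bench y) that the centre of the wide end touches; axes as bench_mid. Two 90-degree V saddles, 56-70 and 132-148 mm from the plate, arms 24 mm to either side, as high as the axis; free space between, down to the base. Up to 18 mm short of the plate the scope still lies in both saddles.
- scope: The finder scope itself; origin at the centre of its wide end's face, axes as scope_mid.
- barlow: Bystander: short black and steel barrel, 38 mm wide, 105 mm tall, standing in another pot. Origin at the centre of its underside.
- eyepiece: Bystander: short eyepiece, 40 mm wide, 85 mm tall, standing in another pot. Origin at the centre of its underside.
- camera_a: Bystander: silver and black camera, 135 mm wide, 74 mm high. Origin at the centre of its underside.
- camera_b: Bystander: black camera, 135 mm wide, 74 mm high. Origin at the centre of its underside.
- lens: Bystander: black camera lens standing on end, 68 mm wide, 63 mm tall. Origin at the centre of its underside.
- cap: Bystander: flat black lens cap, 58 mm wide, 10 mm thick. Origin at the centre of its underside.
- driver: Bystander: screwdriver, 160 mm long, lying down. Origin under its middle.
- cleaner: Bystander: small bottle, 48 mm wide, 100 mm tall. Origin at the centre of its underside.
There are look-alikes about, which are no part of the job. Leave any red or turquoise look-alike of the scope alone.

How it is judged (in metres and radians):
On the way, in this order (a step that is already met when the one before it is completed fails the run):
1. the scope rests in the V-rest, wide end on the foot plate, and is let go (distance between scope_mid and rest_mid below 0.008 m and distance between scope_eye and rest_top below 0.01 m and contact force between the fingers and scope below 0.1 N and linear speed of scope below 0.03 m/s), for 0.2 s.
2. the scope is held by its middle and lifted off the rest (distance between the grasp point and scope_mid below 0.035 m and contact force between the fingers and scope above 1 N and distance between scope_mid and rest_mid above 0.05 m), for 0.1 s.
At the end, for the whole second after the job is handed in: The scope lies at rest and released in both saddles of the bench, level and in line with them (within 0.04 rad), its centre within 5 mm of its home and its wide end within 3 mm of the stop plate (y of scope_wide in the frame of bench_stop between -0.003 and 0.003 m and distance between scope_mid and bench_mid below 0.005 m and distance between scope_eye and bench_mid above 0.09 m and y of scope_eye in the frame of bench_mid above 0.09 m and angle between the z axis of scope and the y axis of bench_mid, either way round below 0.04 rad and contact force between the fingers and scope below 0.1 N and linear speed of scope below 0.02 m/s); the robot touches nothing.
It fails at once if the scope is dropped (faster than 0.5 m/s while not held) (contact force between the fingers and scope below 0.1 N and linear speed of scope above 0.5 m/s).
It fails at once if something in the other pots, or another thing on the table, is moved more than 30 mm (distance of any of barlow, eyepiece, camera_a, camera_b, lens, cap, driver, cleaner from where it was at the start of the episode above 0.03 m).
It also fails if it takes over 72 s, if anything falls off the work surface, if the arm or the gripper's body presses on something with over 40 N, if the wrist force passes 120 N, or if a joint passes its speed limit or range.

## Robot

A 6-joint arm with a two-finger parallel gripper is mounted at the origin on the work surface. World frame = base frame: x ahead of the robot, y to its left, z up, the work surface at z = 0. Lengths are in mm, angles in degrees, forces in N, time in s.
With the tool pointing down it reaches from about 150 to 775 mm from the base axis. Payload 6.1 kg.
Tool frame: the origin (TCP) lies on the centre line of the jaws, within the pads' length; the fingertips stand 11 mm ahead of it and the grasp point (between the pads) lies 8 mm behind it; z points along the fingers, x is the direction in which the jaws open and shut, and the axes are right-handed (so a half turn about z gives the same grasp; the last joint's range is limited). The gripper opens to 85 mm and grips with 20 to 120 N. Pads are 22 mm wide; open, the fingers measure 114 mm over their backs; the gripper's body (76 mm by 85 mm) begins 54 mm behind the grasp point. The pads swing forward as they close: fully open they stand 13 mm farther back than shut.
Start: joints at [-75.516, 7.208, -2.269, 80.523, 0, 90], TCP at [131.305, -508.298, 203.195] pointing down, gripper open.
Joint ranges: [-155.77, 155.77], [-54.66, 111.73], [-72.52, 77.12], [-102.08, 115.82], [-83.92, 84.16], [-180, 180]. Speed limits (degrees/s): [136.94, 136.94, 172.46, 180, 180, 180].

## Interface

Orientations are given as [roll, pitch, yaw] about the fixed x, y, z axes, in that order (R = Rz(yaw) Ry(pitch) Rx(roll)).
In Python, from plant import read_state, read_camera, camera_params, job_done gives the robot as it stands.
- The arm moves only by the tool apply_moves, never from a script. Its argument "deltas" is a list of rows, each a list of 7 numbers: the shift along the world's x, y, z in m, then the turn, a rotation vector about the world's x, y, z in degrees, then the opening in per cent of the stroke, from 0 (shut) to 100 (fully open). In form: [[tx, ty, tz, wx, wy, wz, hand], ...]. A call has 1 to 8 rows; each row shifts and turns the commanded pose from where the row before left it; what a row does not reach is not made up. A row lasts 1/10 s, in which the tool goes at most 50 mm and 8.59 degrees, less where a joint would pass 70% of its speed; a pose out of reach is approached as far as the arm can. A call is refused whole if a number of a shift passes 0.05 or a number of a turn 8.59, either way. A call with a gripper value outside its range is refused whole. The fingers move at their own pace and stop on an object; "force" is the grip in N (left out, the last holds). Time passes only in rows, so rows that do not move let the fingers close. It gives the time, the measured TCP pose, the force and the opening at its end, in the units of the state.
- read_state(): the state, without advancing time (a new reading comes with each control period).
- read_camera(name): name is "scene" or "top" or "wrist"; returns (picture, depth): 420x560x3 uint8, red, green, blue; 420x560 float32, mm along the optical axis (not along the pixel's ray), 0 where there is no reading.
- camera_params(name): a dict with "intrinsics" (3x3 intrinsics, pixels), "R" (3x3) and "t" (3): a world point X has camera coordinates R X + t; the wrist camera has in their place "mount" (4x4, takes a point from camera to tool coordinates, whose origin is the TCP and whose axes are the tool frame's). Camera axes: x right, y down, z forward; pixel columns grow to the right and rows downward; lengths in mm; the calibration is good to about 2 mm. A picture is of the moment at which its call begins: read the wrist's pose just before it. camera_params takes no time and is no camera call.
- job_done(): hands the job in, once; it reports no verdict.
The state is a dict: "t": time; "q": joint angles; "dq": joint speeds; "joint_efforts": joint torques, N m; "tool_pos": TCP position; "tool_rot": TCP orientation; "contact_force": force on the tool from outside, world axes, zero at the start; "moment": the same for the moment, N m; "grip_width": opening from 0.0 (shut) to 1.0 (fully open).
Only numpy, scipy, OpenCV 4.12 (cv2) and the standard library are available. Lean on these libraries where they do the work, as an engineer would, in place of code of your own. Each camera call takes 0.05 s, during which the arm holds its last target.

## Working session

There is one attempt and no reset: what is moved stays moved. The work goes in short steps, Python scripts to look and compute and a tool call to move; the robot and the scene stay as the last step left them, time stands still between calls to the robot, and variables do not carry over. Pictures are saved under pics/ and viewed, and the job is handed in when it is done.

Besides the shell and the picture viewer there is one more tool, called after "Emit:" as name(argument=value, ...) on one line, values as JSON. apply_moves: Moves the arm, as the interface text tells. Its arguments: {"type":"object","properties":{"deltas":{"type":"array"},"force":{"type":"number"}},"required":["deltas"]}

```bash
ls; mkdir -p pics; cat > h.py <<'E'
import numpy as np, cv2
from plant import *
def save(n,im): cv2.imwrite('pics/'+n+'.png',cv2.cvtColor(im,cv2.COLOR_RGB2BGR))
def pts(name,depth):
    p=camera_params(name);K=np.array(p['intrinsics']);R=np.array(p['R']);t=np.array(p['t'])
    v,u=np.mgrid[0:depth.shape[0],0:depth.shape[1]]
    c=np.stack([(u-K[0,2])/K[0,0]*depth,(v-K[1,2])/K[1,1]*depth,depth],-1)
    w=(c-t)@R
    w[depth==0]=np.nan
    return w
E
python3 - <<'E'
from h import *
print(read_state())
for n in ['scene','top']:
    im,d=read_camera(n); save(n+'0',im); np.savez('pics/'+n+'0.npz',im=im,d=d)
    print(n,camera_params(n))
print(camera_params('wrist'))
E
```

```text
pics
{'t': 0.0, 'q': array([-7.55160449e+01,  7.24063451e+00, -2.32872856e+00,  8.05246408e+01,
       -1.33761166e-03,  8.99990681e+01]), 'dq': array([-0.09488364, -0.0031127 ,  0.01597248, -0.02113796,  0.01825605,
        0.02737684]), 'joint_efforts': array([ 1.49275611e-04, -4.35918081e+01,  3.52922952e+01,  1.72201783e-02,
        4.51314531e-05,  1.45171521e-05]), 'tool_pos': array([ 131.1798893 , -507.85181723,  202.41577832]), 'tool_rot': array([ 1.79998664e+02,  9.40038510e-02, -7.55151130e+01]), 'contact_force': array([-0.23657708, -0.28290322,  0.35530004]), 'moment': array([ 0.03191191, -0.0166989 , -0.0150935 ]), 'grip_width': 0.9990747384837433}
scene {'intrinsics': array([[529.94554211,   0.        , 273.71512324],
       [  0.        , 529.94554211, 207.70862989],
       [  0.        ,   0.        ,   1.        ]]), 'R': array([[-0.84775546,  0.53037721,  0.00327126],
       [ 0.3861858 ,  0.62148391, -0.68162913],
       [-0.36355359, -0.57659151, -0.73169052]]), 't': array([ 537.31057134, -119.89319796, 1513.72739883])}
top {'intrinsics': array([[465.39167762,   0.
[... 159 characters left out ...]
9968172,  0.0079116 ],
       [-0.98789478, -0.02488476, -0.15311645],
       [ 0.15326459, -0.00414786, -0.98817648]]), 't': array([ -20.95349813,  618.77482802, 1366.3477019 ])}
{'intrinsics': array([[359.65794003,   0.        , 277.43253698],
       [  0.        , 359.65794003, 212.27427968],
       [  0.        ,   0.        ,   1.        ]]), 'mount': array([[ 9.99999294e-01,  1.07165575e-03,  5.12773988e-04,
         1.00989652e+00],
       [-1.17911489e-03,  9.48033369e-01,  3.18168731e-01,
        -8.24149170e+01],
       [-1.45159500e-04, -3.18169111e-01,  9.48033963e-01,
        -1.70283828e+02],
       [ 0.00000000e+00,  0.00000000e+00,  0.00000000e+00,
         1.00000000e+00]])}
```

View pics/scene0.png

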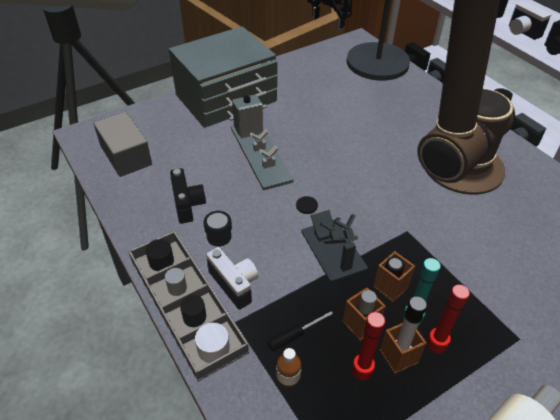

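View pics/top0.png

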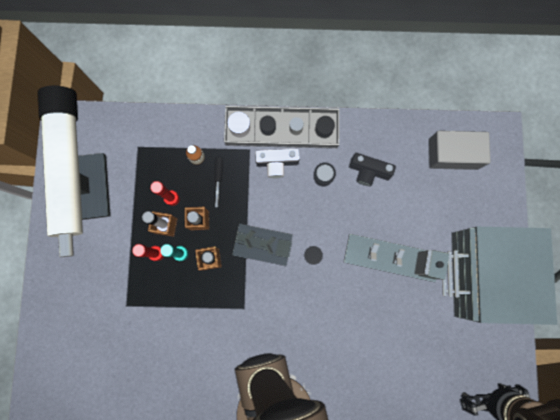

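```bash
python3 - <<'E'
from h import *
z=np.load('pics/scene0.npz');im=z['im']
a=cv2.resize(im[190:380,290:530],None,fx=3.3,fy=3.1,interpolation=cv2.INTER_CUBIC);save('s_rest',a[:600,:800])
b=cv2.resize(im[80:200,200:320],None,fx=5,fy=5,interpolation=cv2.INTER_CUBIC);save('s_bench',b)
z=np.load('pics/top0.npz');im=z['im']
b=cv2.resize(im[180:290,125:300],None,fx=4.5,fy=4.5,interpolation=cv2.INTER_CUBIC);save('t_rest',b)
b=cv2.resize(im[220:295,330:470],None,fx=5.5,fy=5.5,interpolation=cv2.INTER_CUBIC);save('t_bench',b)
E
```

```text
(no output)
```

View pics/s_rest.png

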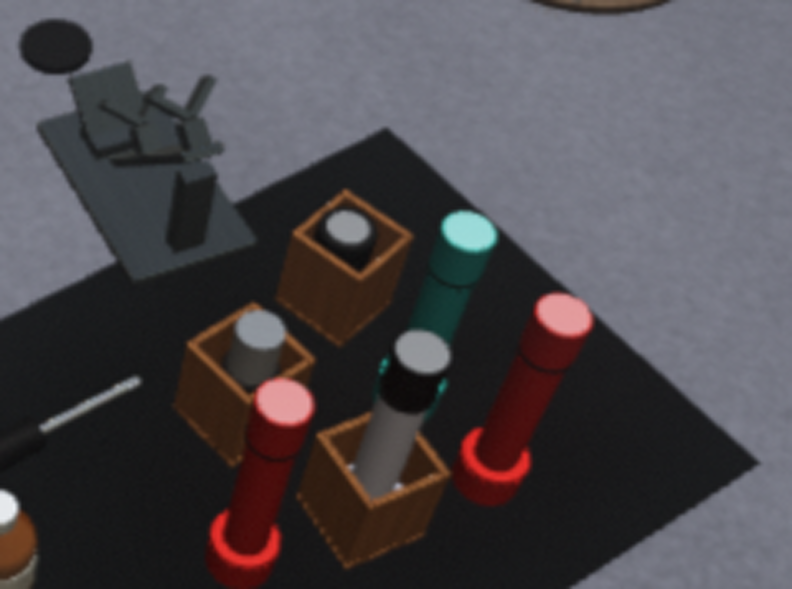

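View pics/t_rest.png

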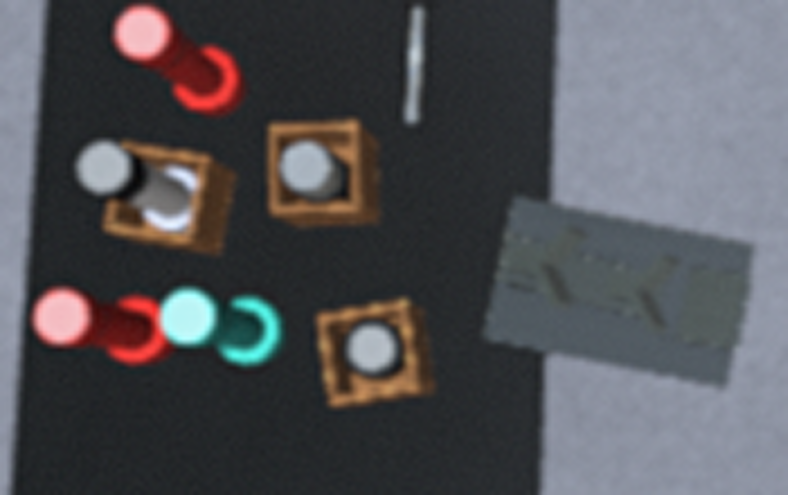

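View pics/s_bench.png

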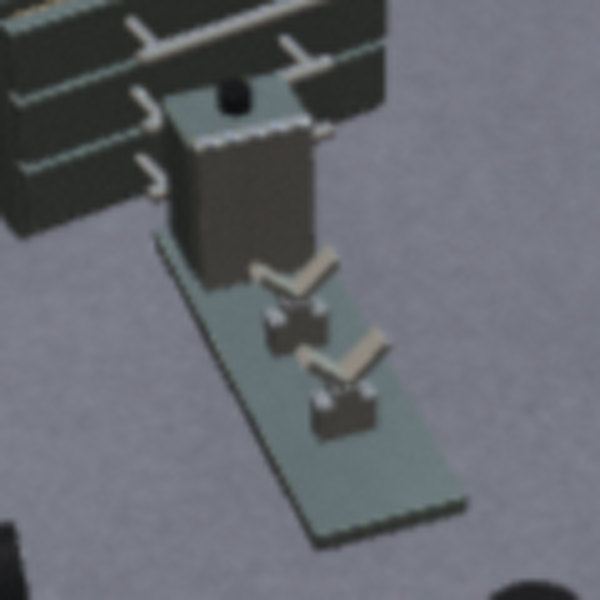

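View pics/t_bench.png

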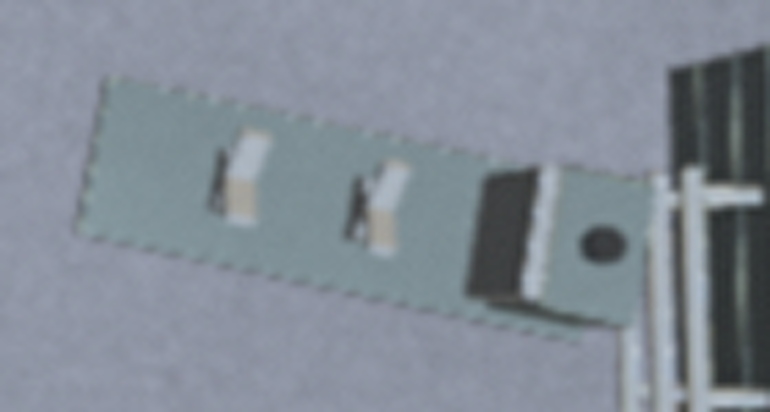

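```bash
python3 - <<'E'
from h import *
W={}
for n in ['top','scene']:
    z=np.load(f'pics/{n}0.npz');W[n]=(z['im'],pts(n,z['d']))
im,w=W['top']
def at(n,u,v,r=1):
    p=W[n][1][v-r:v+r+1,u-r:u+r+1].reshape(-1,3); return np.nanmedian(p,0).round(1)
# top crop t_rest scale4.5 offset(125,180)
for nm,(a,b) in dict(scope=(105,168),pot_tl=(125,145),red1=(143,34),red2=(62,317),teal=(188,317),barl=(309,166),eyep=(372,348),foot=(720,300),v1=(560,265),v2=(650,285),post=(515,275),base=(520,220),base2=(735,350)).items():
    print(nm,at('top',round(125+a/4.5),round(180+b/4.5)))
for nm,(a,b) in dict(base=(130,150),hous=(590,200),v1=(240,200),v2=(385,215),base2=(430,280)).items():
    print(nm,at('top',round(330+a/5.5),round(220+b/5.5)))
print('scene table',at('scene',400,200),at('scene',120,200), 'top table',at('top',200,380),at('top',400,320))
# scene crop
for nm,(a,b) in dict(scope=(422,352),foot=(100,95)).items(): print('scene',nm,at('scene',round(290+a/3.3),round(190+b/3.1)))
for nm,(a,b) in dict(hous=(270,100),stop=(260,200),base=(350,500)).items(): print('scene',nm,at('scene',round(200+a/5),round(80+b/5)))
# base rectangles from top view by height
z_=w[...,2]
def rect(m,lab):
    p=w[m][:,:2].astype(np.float32); r=cv2.minAreaRect(p); print(lab,len(p),r)
def region(x0,x1,y0,y1,z0,z1): return (w[...,0]>x0)&(w[...,0]<x1)&(w[...,1]>y0)&(w[...,1]<y1)&(z_>z0)&(z_<z1)
rect(region(250,480,-420,-110,9,20),'benchbase z10-20')
rect(region(250,480,-30,230,5,25),'restbase')
for n in W:
    ww=W[n][1]; m=(ww[...,2]>20)&(ww[...,2]<250)&(ww[...,0]>280)&(ww[...,0]<480)&(ww[...,1]>0)&(ww[...,1]<190)
    print(n,m.sum(),np.nanmin(ww[m],0),np.nanmax(ww[m],0))
E
```

```text
scope [548.9 352.5 205.5]
pot_tl [578.6 373.4  80. ]
red1 [629.4 334.9 199.5]
red2 [460.3 371.3 202. ]
teal [462.1 297.3 200.7]
barl [563.3 247.2 108.8]
eyep [450.2 204.2  90.3]
foot [487.1 -18.4  46.1]
v1 [505.   87.5  92. ]
v2 [497.2  29.4  65.2]
post [496.6 113.8 117.9]
base [541.6 118.5   8.7]
base2 [456.4 -29.1   2.4]
base [ 494.2 -230.    14.9]
hous [ 468.1 -452.1  112.9]
v1 [ 466.  -281.7   67.8]
v2 [ 459.4 -360.7   55.2]
base2 [ 425.3 -396.2   14. ]
scene table [241.2  11.7   1. ] [ 877.1 -384.4   -2.1] top table [ 91.1 223.6   1.1] [ 277.6 -372.5   -1.4]
scene scope [550.2 356.3 205.6]
scene foot [489.5 -13.9  40.7]
scene hous [ 424.8 -443.6  114.9]
scene stop [ 446.6 -417.9   71.8]
scene base [ 503.7 -227.4   15.1]
benchbase z10-20 1082 ((373.02374267578125, -265.5701599121094), (308.6112976074219, 213.93218994140625), 89.99105834960938)
restbase 858 ((366.6123046875, 99.89118194580078), (227.67214965820312, 255.55599975585938), 1.3210170269012451)
top 171 [422.06571749   1.97118327  20.01390334] [479.96086964 189.67573153 150.82255599]
scene 107 [4.22351317e+02 2.13309925e-01 2.09988323e+01] [479.76923264 189.92076642 154.76260436]
```

Emit:
apply_moves(deltas=[[0.0,0.04,0.01,0,0,8.2,100],[0.02,0.04,0.01,0,0,8.2,100],[0.04,0.03,0.01,0,0,8.2,100],[0.045,0.02,0.01,0,0,8.2,100],[0.045,0.02,0.01,0,0,8.2,100],[0.045,0.02,0,0,0,8.2,100],[0.045,0.01,0,0,0,8.2,100],[0.045,0.01,0,0,0,8.2,100]])

```text
t: 0.9
tool_pos: [416.8, -317.9, 252.9]
tool_rot: [180.0, -0.0, -9.5]
contact_force: [0.3, -0.7, 0.1]
grip_width: 0.999
```

Emit:
apply_moves(deltas=[[0.02,0,0,0,0,0,100],[0,0,0,0,0,0,100],[0,0,0,0,0,0,100]])

```text
t: 1.2
tool_pos: [434.8, -318.8, 252.2]
tool_rot: [-180.0, 0.1, -9.9]
contact_force: [0.3, -0.4, -0.1]
grip_width: 1.001
```

```bash
cat >> h.py <<'E'
from scipy.spatial.transform import Rotation as Ro
def wshot(name):
    s=read_state(); im,d=read_camera('wrist'); save(name,im)
    p=camera_params('wrist');M=np.array(p['mount'])
    T=np.eye(4);T[:3,:3]=Ro.from_euler('xyz',s['tool_rot'],degrees=True).as_matrix();T[:3,3]=s['tool_pos']
    np.savez('pics/'+name+'.npz',im=im,d=d,C=T@M,K=p['intrinsics'])
    print(s['t'],s['tool_pos'].round(1),s['tool_rot'].round(2),s['q'].round(1),s['grip_width'])
def wload(name):
    z=np.load('pics/'+name+'.npz');K=z['K'];C=z['C'];d=z['d']
    v,u=np.mgrid[0:d.shape[0],0:d.shape[1]]
    c=np.stack([(u-K[0,2])/K[0,0]*d,(v-K[1,2])/K[1,1]*d,d],-1)
    w=c@C[:3,:3].T+C[:3,3]; w[d==0]=np.nan
    return z['im'],w,K,C
def ray(K,C,uv,zp):
    uv=np.atleast_2d(np.array(uv,float)); dd=np.c_[(uv[:,0]-K[0,2])/K[0,0],(uv[:,1]-K[1,2])/K[1,1],np.ones(len(uv))]@C[:3,:3].T
    o=C[:3,3]; return o+dd*((zp-o[2])/dd[:,2])[:,None]
E
python3 - <<'E'
from h import *
wshot('w_bench')
E
```

```text
1.2 [ 434.8 -318.8  252.2] [-1.7997e+02  1.0000e-01 -9.8800e+00] [-36.2   9.2   6.2  87.1  -0.   63.6] 1.000833687011288
```

View pics/w_bench.png

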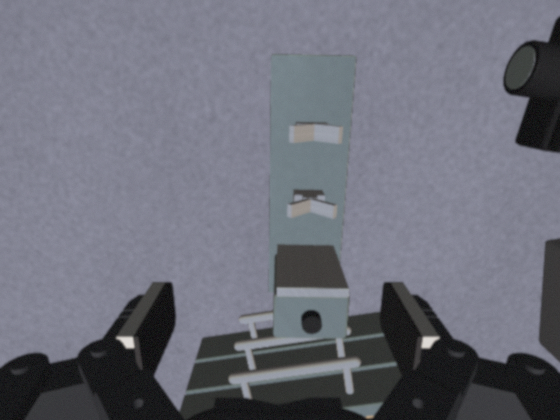

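```bash
python3 - <<'E'
from h import *
im,w,K,C=wload('w_bench')
# base colour: greenish
print(im[90,310],im[300,310],im[90,200],w[90,310],w[265,310],w[315,310],w[90,200])
hsv=cv2.cvtColor(im,cv2.COLOR_RGB2HSV); print(hsv[90,310],hsv[90,200],hsv[65,340])
z=w[...,2]
m=(abs(z-w[90,310,2])<5)
m[:, :230]=0;m[:,400:]=0;m[:50]=0;m[300:]=0
for r in range(60,245,12):
    c=np.where(m[r])[0]
    if len(c): print(r,c.min(),c.max(),len(c))
# row-wise colour edges
g=hsv[...,1].astype(int)
# plane fit of face
f=w[252:280,285:330].reshape(-1,3);f=f[~np.isnan(f).any(1)]
c=f.mean(0);u,s,vt=np.linalg.svd(f-c,full_matrices=False);print('face',c,vt[2],s/np.sqrt(len(f)))
for r in range(244,296,4): print(r,w[r,310].round(1))
# V points
for r0,r1 in((115,145),(190,222)):
    q=w[r0:r1,280:350];mm=(q[...,2]>30)
    p=q[mm];print(len(p),p.min(0),p.max(0),p.mean(0))
E
```

```text
[113 125 131] [115 128 134] [130 132 146] [ 484.06885132 -243.20591131   14.44096493] [ 453.82980102 -421.14302872   69.70278829] [ 445.59858448 -446.62236913  123.50625135] [ 3.64746211e+02 -2.22496704e+02  2.58680653e-01]
[100  35 131] [116  28 146] [ 98  37 131]
60 271 355 84
72 271 354 84
84 271 353 83
96 271 353 83
108 271 352 81
120 270 351 81
132 270 350 26
144 270 349 80
156 270 348 79
168 270 347 78
180 270 346 77
192 270 345 46
204 270 344 26
216 269 343 52
228 269 342 74
240 269 341 73
face [ 450.62764181 -420.3216738    70.55063579] [-0.18885513 -0.9820033   0.0018075 ] [19.51099141 13.96281041  0.35739323]
244 [ 458.5 -421.4   14.1]
248 [ 457.6 -422.1   24.1]
252 [ 456.6 -420.7   38.3]
256 [ 455.7 -421.7   46.6]
260 [ 454.9 -422.1   55.8]
264 [ 454.  -421.4   66.9]
268 [ 453.3 -421.6   75.6]
272 [ 452.5 -420.6   86.2]
276 [ 451.8 -420.2   95.3]
280 [ 451.1 -420.2  103.5]
284 [ 450.4 -420.7  110.3]
288 [ 449.8 -419.8  119.2]
292 [ 449.2 -424.   119.3]
977 [ 452.55685886 -295.49132987   30.02374671] [ 504.78326953 -270.85137952   77.4738697 ] [ 479.11822367 -282.54540744   65.62375139]
929 [ 438.39327773 -369.79166917   30.11522048] [ 489.53292929 -347.41337269   77.11499359] [ 464.66965123 -356.84764771   60.74627597]
```

```bash
python3 - <<'E'
from h import *
im,w,K,C=wload('w_bench')
sat=cv2.GaussianBlur(cv2.cvtColor(im,cv2.COLOR_RGB2HSV),(3,3),0)[...,0].astype(int)
g=im.astype(float); g=g[...,2]-g[...,0]  # table 16 base 18? use red
red=cv2.GaussianBlur(im[...,0],(3,3),0).astype(float)
L=[];R=[]
for r in range(62,236):
    if 118<r<150 or 188<r<220: continue
    d=np.diff(red[r]); 
    l=255+np.argmin(d[255:285]); rr=330+np.argmax(d[330:368]); L.append((l+.5,r));R.append((rr+.5,r))
from numpy.linalg import svd
out=[]
for nm,P in(('L',L),('R',R)):
    q=ray(K,C,P,14)[:,:2].astype(np.float32)
    vx,vy,x,y=cv2.fitLine(q,cv2.DIST_HUBER,0,.01,.01).ravel(); 
    if vy<0: vx,vy=-vx,-vy
    print(nm,np.degrees(np.arctan2(vx,vy)),x,y,'xat-320',x+(-320-y)*vx/vy); out.append((vx,vy,x+(-320-y)*vx/vy))
print('axis x at y=-320',(out[0][2]+out[1][2])/2,'width',(out[1][2]-out[0][2])*out[0][1])
for nm,(r0,r1) in dict(v1=(115,145),v2=(190,222)).items():
    q=w[r0:r1,280:350];p=q[q[...,2]>44]; 
    n=np.array([.187,.982]); s=p[:,:2]@n; t=p[:,:2]@np.array([.982,-.187])
    print(nm,np.percentile(s,[2,50,98]),np.percentile(t,[1,99]),'z at low',np.percentile(p[:,2],[2,98]),
     't of min z', np.median(t[p[:,2]<np.percentile(p[:,2],8)]))
    tt=np.arange(t.min(),t.max(),4); print([(round(float(a)),round(float(np.median(p[(t>=a)&(t<a+4),2])),1)) for a in tt])
print('face s',np.array([450.63,-420.32])@np.array([.187,.982]))
E
```

```text
L 10.9984255 432.0296 -282.29657 xat-320 424.70187
R 10.812481 520.9168 -301.34677 xat-320 517.3543
axis x at y=-320 471.02808 width 90.95063
v1 [-196.2132623  -188.10542655 -180.53008443] [497.85608561 547.88917052] z at low [54.60619727 76.12669402] t of min z 523.2376919599045
[(498, 73.8), (502, 74.1), (506, 70.4), (510, 66.3), (514, 62.2), (518, 58.4), (522, 55.8), (526, 59.2), (530, 63.2), (534, 67.4), (538, 71.5), (542, 75.0), (546, 73.1)]
v2 [-272.06427268 -264.15257729 -258.24093041] [497.7655018  547.63743404] z at low [47.74103172 76.10766285] t of min z 522.854969026968
[(498, 73.4), (502, 74.1), (506, 70.0), (510, 66.2), (514, 61.8), (518, 57.7), (522, 55.9), (526, 59.3), (530, 63.1), (534, 67.1), (538, 71.0), (542, 74.9), (546, 72.9)]
face s -328.48643
```

Emit:
apply_moves(deltas=[[0.01,0.045,0,0,0,0,100],[0.01,0.048,0,0,0,0,100],[0.01,0.048,0,0,0,0,100],[0.01,0.048,0,0,0,0,100],[0.01,0.048,0,0,0,0,100],[0.0,0.045,0,0,0,0,100],[0.0,0.045,0,0,0,0,100],[0,0.02,0,0,0,0,100]])

```text
t: 2.05
tool_pos: [483.9, 29.8, 253.4]
tool_rot: [-180.0, -0.0, -9.9]
contact_force: [0.3, 0.1, 0.1]
grip_width: 0.999
```

Emit:
apply_moves(deltas=[[0,0,0,0,0,0,100],[0,0,0,0,0,0,100]])

```text
t: 2.25
tool_pos: [484.5, 27.2, 253.3]
tool_rot: [180.0, -0.0, -9.9]
contact_force: [-0.5, -0.8, -0.8]
grip_width: 0.992
```

```bash
python3 - <<'E'
from h import *
wshot('w_rest')
E
```

```text
2.25 [484.5  27.2 253.3] [ 1.7998e+02 -4.0000e-02 -9.9300e+00] [  3.2   3.2  -0.4  86.3  -0.  103.2] 0.9924799449143165
```

View pics/w_rest.png

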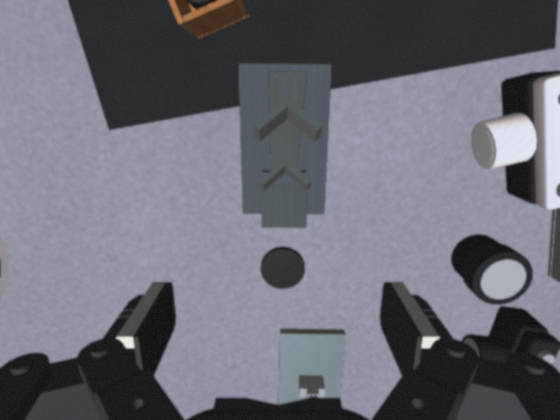

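```bash
python3 - <<'E'
from h import *
im,w,K,C=wload('w_rest')
big=cv2.resize(im[50:240,220:350],None,fx=4.2,fy=3.1,interpolation=cv2.INTER_CUBIC);save('w_rest_z',big)
def plane(r0,r1,c0,c1,l):
    f=w[r0:r1,c0:c1].reshape(-1,3);f=f[~np.isnan(f).any(1)];c=f.mean(0);u,s,vt=np.linalg.svd(f-c,full_matrices=False);n=vt[2]*np.sign(vt[2,2]);print(l,c.round(1),n.round(4),(s/np.sqrt(len(f))).round(2));return c,n
plane(150,205,246,254,'baseL');plane(100,205,246,256,'baseL2')
plane(205,224,268,302,'foot')
plane(150,165,275,297,'spine')
for r in range(60,232,6): print(r,w[r,285].round(1),w[r,262].round(1),w[r,310].round(1))
E
```

```text
baseL [450.8  18.4   9.6] [ 0.0068 -0.0048  1.    ] [19.11  2.69  0.85]
baseL2 [457.8  46.6  12.5] [-0.9767  0.1917  0.0964] [35.36 19.47  3.22]
foot [485.2 -21.2  46.4] [0.1105 0.6387 0.7615] [10.88  6.53  0.73]
spine [496.8  42.4  54.3] [-0.1508 -0.9683  0.1992] [15.61  6.48  4.38]
60 [513.2 137.4   0.6] [488.6 141.7  -0. ] [539.9 132.7   0.7]
66 [511.9 130.9  10.5] [487.7 135.2   9.1] [538.2 126.3  10.1]
72 [507.8 120.2 119.5] [486.6 129.3   9.5] [537.4 120.4   9.5]
78 [507.  115.8 122.7] [485.5 123.3   9.4] [536.6 114.5   8.7]
84 [506.2 111.4 126.7] [484.4 117.3   9.4] [535.6 108.4   9.9]
90 [505.4 107.  130.9] [483.3 111.3  10.2] [534.7 102.3  10.3]
96 [504.6 102.7 135. ] [482.1 105.2  10.2] [533.9  96.2   9.9]
102 [503.8  98.5 137.2] [480.9  99.    8.1] [533.   89.9   9.6]
108 [503.1  94.4 142.1] [479.7  92.7   9.3] [532.1  83.6   9.5]
114 [502.4  89.6 135.2] [478.5  86.4   8.9] [531.1  77.3   9.8]
120 [501.7  84.8 129.6] [484.7  89.1 147.7] [519.8  83.  148.8]
126 [501.3  75.2  75. ] [484.1  85.1 151.1] [519.2  78.8 149.3]
132 [500.4  68.9  67.6] [483.2  80.6 149.6] [518.9  73
[... 375 characters left out ...]
522.6  16.5   7.1]
174 [492.8  17.9  22.4] [467.2  22.8  24.5] [521.4  10.1  10.2]
180 [491.7  11.3  23.8] [470.6  28.7  80.4] [516.7  21.   81.5]
186 [490.5   4.4  23.9] [469.3  22.3  78.6] [519.3  -4.1  10.5]
192 [489.5  -1.1  29.4] [463.8   3.4  29.4] [518.3 -11.6   9.6]
198 [488.4  -6.6  34.6] [462.8  -2.6  32.9] [517.2 -18.9  10. ]
204 [487.4 -12.4  38.2] [461.9  -8.1  37.7] [516.2 -26.3  10. ]
210 [486.4 -17.9  42.7] [461.1 -13.5  42.9] [515.1 -34.3   8.7]
216 [485.4 -22.7  49.1] [460.4 -18.6  48.4] [514.4 -45.3  -0.6]
222 [484.5 -27.7  54.3] [459.5 -24.1  52.4] [ 5.132e+02 -5.280e+01  4.000e-01]
228 [ 4.81e+02 -5.56e+01 -2.00e-01] [ 4.524e+02 -5.070e+01 -4.000e-01] [512.1 -61.2  -0.6]
```

View pics/w_rest_z.png

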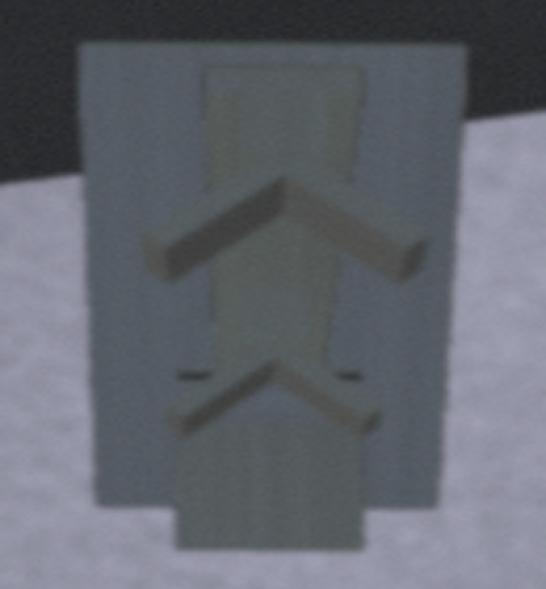

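```bash
python3 - <<'E'
from h import *
im,w,K,C=wload('w_rest')
gray=cv2.GaussianBlur(im,(3,3),0).astype(float).sum(2)
L=[];R=[]
for r in range(150,208):
    d=np.diff(gray[r]); L.append((230+np.argmin(d[230:255])+.5,r)); R.append((318+np.argmax(d[318:340])+.5,r))
o=[]
for P in(L,R):
    q=ray(K,C,P,10)[:,:2].astype(np.float32); vx,vy,x,y=cv2.fitLine(q,cv2.DIST_HUBER,0,.01,.01).ravel()
    if vy<0:vx,vy=-vx,-vy
    print('edge deg',np.degrees(np.arctan2(vx,vy)),x+(20-y)*vx/vy)
    o.append(x+(20-y)*vx/vy)
# foot edges by ray at depth
m=(~np.isnan(w[...,2]))
for yaw in (9.8,10.5,11.2):
    a=np.radians(yaw);ey=np.array([np.sin(a),np.cos(a),0]);ex=np.array([np.cos(a),-np.sin(a),0]);ez=np.array([0,0,1.])
    s,c=np.sin(np.radians(40)),np.cos(np.radians(40)); A=s*ey+c*ez; B=-c*ey+s*ez
    f=w[203:224,266:304].reshape(-1,3); sf=np.median(f@A); 
    p=w[100:200,240:335].reshape(-1,3);p=p[~np.isnan(p).any(1)];al=p@A-sf;b=p@B;t=p@ex
    print('yaw',yaw,'foot',sf,'base centre t',(np.mean(o)*ex[0]+20*ex[1]))
    for lo,hi in((42,54),(134,146)):
        k=(al>lo)&(al<hi)&(t>470)&(t<520)
        k&=(b>np.median(b[k])-45); tt,bb=t[k],b[k]
        bins=np.arange(464,518,4); print(lo,[(int(x),round(float(np.percentile(bb[(tt>=x)&(tt<x+4)],60)),1)) for x in bins if ((tt>=x)&(tt<x+4)).sum()>3])
E
```

```text
edge deg 10.2758465 441.0051
edge deg 10.118459 542.3514
yaw 9.8 foot nan base centre t 481.0994141344722
42 []
134 []
yaw 10.5 foot nan base centre t 479.8003148592377
42 []
134 []
yaw 11.2 foot nan base centre t 478.42960026317667
42 []
134 []
  return _methods._mean(a, axis=axis, dtype=dtype,
  ret = ret.dtype.type(ret / rcount)
```

```bash
python3 - <<'E'
from h import *
im,w,K,C=wload('w_rest')
a=np.radians(10.2);ey=np.array([np.sin(a),np.cos(a),0]);ex=np.array([np.cos(a),-np.sin(a),0]);ez=np.array([0,0,1.])
s,c=np.sin(np.radians(40)),np.cos(np.radians(40)); A=s*ey+c*ez; B=-c*ey+s*ez
f=w[203:224,266:304].reshape(-1,3); sf=np.nanmedian(f@A);print('base t',np.mean([441,542.35])*ex[0]+20*ex[1],'sf',sf,np.nanstd(f@A))
p=w[100:205,235:335].reshape(-1,3);p=p[~np.isnan(p).any(1)];al=p@A-sf;b=p@B;t=p@ex
fb=f@ex; print('foot t',np.nanpercentile(f@ex,[1,99]))
for lo,hi in((42,54),(134,146)):
    k=(al>lo)&(al<hi)&(abs(t-480.3)<30)
    print(lo,k.sum(),[(x,round(float(np.median(b[k&(t>=x)&(t<x+4)])),1),int((k&(t>=x)&(t<x+4)).sum())) for x in range(450,512,4) if (k&(t>=x)&(t<x+4)).sum()>2])
k=(al>65)&(al<125)&(abs(t-480)<10); print('spine b',np.percentile(b[k],[10,50,90]))
E
```

```text
base t 480.36268074188536 sf 77.32473273395284 0.7375058569308109
foot t [460.71995725 501.87962502]
42 582 [(450, -131.1, 34), (454, -129.9, 52), (458, -129.1, 53), (462, -35.3, 33), (466, -75.6, 47), (470, -43.5, 43), (474, -46.5, 25), (478, -49.3, 27), (482, -46.7, 26), (486, -43.7, 32), (490, -75.8, 47), (494, -35.4, 34), (498, -31.4, 27), (502, -129.5, 58), (506, -131.4, 43)]
134 666 [(454, -31.7, 34), (458, -30.3, 53), (462, -34.1, 50), (466, -37.8, 49), (470, -42.2, 62), (474, -46.6, 49), (478, -49.6, 52), (482, -46.8, 52), (486, -42.9, 61), (490, -38.7, 58), (494, -34.8, 58), (498, -30.8, 52), (502, -31.6, 36)]
spine b [-76.94504247 -76.4477298  -75.93325474]
```

Emit:
apply_moves(deltas=[[0.0,0.03,0.01,0,0,8.5,100],[0.005,0.03,0.01,0,0,8.5,100],[0.005,0.03,0.01,0,0,8.5,100],[0.005,0.03,0.0,0,0,8.5,100],[0.005,0.03,0.0,0,0,8.5,100],[0.005,0.03,0.0,0,0,8.5,100],[0.005,0.03,0,0,0,8.5,100],[0.01,0.03,0,0,0,8.5,100]])

```text
t: 3.1
tool_pos: [525.7, 267.1, 283.3]
tool_rot: [180.0, -0.0, 58.3]
contact_force: [0.4, -0.6, 0.4]
grip_width: 0.997
```

Emit:
apply_moves(deltas=[[0.005,0.03,0.0,0,0,8.0,100],[0.01,0.03,0.0,0,0,7,100],[0.01,0.02,0.0,0,0,7,100],[0,0,0,0,0,0,100],[0,0,0,0,0,0,100]])

```text
t: 3.6
tool_pos: [550.8, 346.4, 282.3]
tool_rot: [-180.0, 0.1, 79.9]
contact_force: [-0.1, -0.3, 0.3]
grip_width: 1.004
```

```bash
python3 - <<'E'
from h import *
wshot('w_scope')
E
```

```text
3.6 [550.8 346.4 282.3] [-1.7997e+02  6.0000e-02  7.9890e+01] [32.2 23.2 28.7 95.5 -0.  42.3] 1.0040029948043792
```

View pics/w_scope.png

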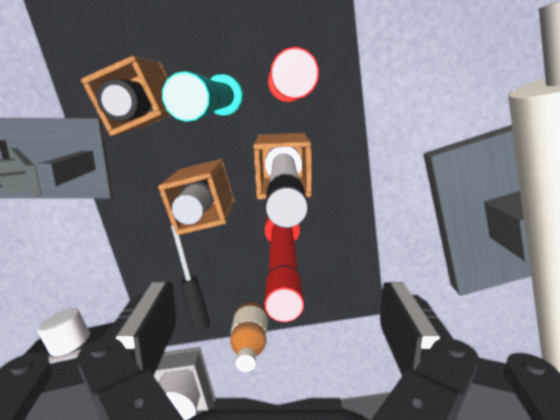

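```bash
python3 - <<'E'
from h import *
im,w,K,C=wload('w_scope')
g=cv2.cvtColor(im,cv2.COLOR_RGB2GRAY); z=w[...,2]
m=((abs(z-205)<6)).astype(np.uint8); m[:, :255]=0;m[:,325:]=0;m[:180]=0;m[235:]=0
ys,xs=np.where(m); print(len(xs),'pix c',xs.mean(),ys.mean(),'w',np.nanmean(w[m>0],0), 'ext',xs.min(),xs.max(),ys.min(),ys.max())
c,r=cv2.minEnclosingCircle(np.c_[xs,ys].astype(np.float32)); print(c,r,ray(K,C,[c],205))
# all tops
for nm,(u,v) in dict(red1=(284,305),red2=(293,73),teal=(186,96)).items(): print(nm,np.nanmean(w[v-3:v+4,u-3:u+4].reshape(-1,3),0).round(1))
# wide end bell ring: white in pot at z~40
hs=[w[v,u].round(1) for u,v in((270,160),(287,150),(300,160))];print(hs)
E
```

```text
1449 pix c 286.2229123533471 205.9910282953761 w [549.34152186 352.43006058 204.84221648] ext 265 308 185 227
(286.33734130859375, 205.93373107910156) 21.878677368164062 [[549.19313199 352.53669612 205.        ]]
red1 [633.5 336.5 200. ]
red2 [461.4 371.9 200.2]
teal [463.1 299.2 200.2]
[array([543.2, 338.1,  39.4]), array([535.2, 359.4,  39.8]), array([549.3, 372.3,  39.1])]
```

Emit:
apply_moves(deltas=[[-0.0016,0.006,-0.02,0,0,0,100],[0,0,-0.03,0,0,0,100],[0,0,-0.03,0,0,0,100],[0,0,-0.025,0,0,0,100],[0,0,0,0,0,0,100],[0,0,0,0,0,0,100]])

```text
t: 4.25
tool_pos: [548.4, 352.6, 179.0]
tool_rot: [180.0, 0.0, 80.0]
contact_force: [0.9, 0.2, 0.9]
grip_width: 1.0
```

Emit:
apply_moves(deltas=[[0,0,0,0,0,0,0],[0,0,0,0,0,0,0],[0,0,0,0,0,0,0],[0,0,0,0,0,0,0],[0,0,0,0,0,0,0],[0,0,0,0,0,0,0],[0,0,0,0,0,0,0],[0,0,0,0,0,0,0]], force=60)

```text
t: 5.05
tool_pos: [548.4, 354.0, 177.8]
tool_rot: [-180.0, 0.0, 80.1]
contact_force: [0.5, -0.4, 0.6]
grip_width: -0.004
```

```bash
python3 - <<'E'
from h import *
wshot('w_g1')
im,d=read_camera('scene');save('s_g1',cv2.resize(im[190:400,290:530],None,fx=3.3,fy=2.8))
E
```

```text
5.05 [548.4 354.  177.8] [-179.99    0.     80.09] [32.8 21.5 12.9 81.5  0.  42.8] -0.0036537861047669534
```

View pics/w_g1.png

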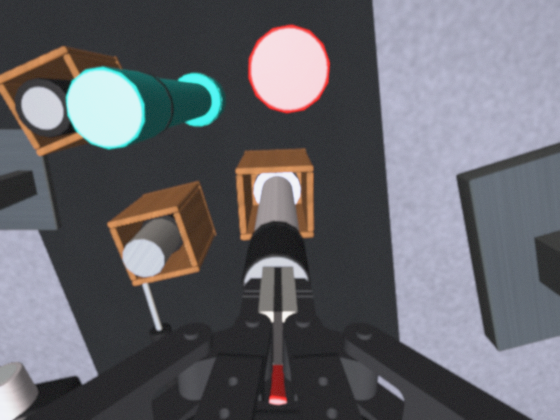

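View pics/s_g1.png

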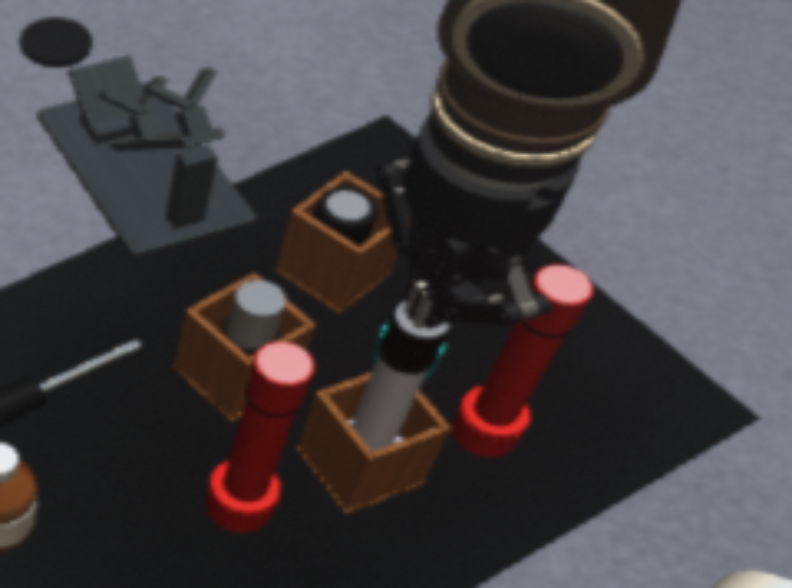

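```bash
python3 - <<'E'
from h import *
im,w,K,C=wload('w_g1')
for u,v in((278,275),(265,290),(290,290),(278,310),(278,255),(278,262),(262,262),(293,270),(288,70),(145,255)): print(u,v,im[v,u],w[v,u].round(1))
print(C[:3,3])
Ci=np.linalg.inv(C)
for P in((548.4,354,177.8),(548.4,354,167),(549,352.5,205),(549,352.5,170)):
    c=Ci@np.r_[P,1]; print(P,(K@c[:3]/c[2])[:2])
big=cv2.resize(im[210:420,180:380],None,fx=3.5,fy=2.8);save('w_g1z',big)
E
```

```text
278 275 [37 38 37] [539.  355.2 216.3]
265 290 [127 123 120] [537.6 350.5 229.1]
290 290 [127 123 120] [539.3 359.7 228.9]
278 310 [47 44 45] [538.6 355.3 241.9]
278 255 [72 71 74] [535.5 355.9 204.8]
278 262 [209 212 220] [538.8 355.3 204.9]
262 262 [208 211 218] [537.4 348.4 205.2]
293 270 [164 164 169] [539.5 361.5 213.1]
288 70 [247 219 225] [461.6 372.5 200.3]
145 255 [203 209 220] [563.2 253.  110. ]
[468.625902   367.22315479 348.12790804]
(548.4, 354, 177.8) [278.66236915 255.44760232]
(548.4, 354, 167) [278.6016706  246.94999859]
(549, 352.5, 205) [275.78774327 283.29715021]
(549, 352.5, 170) [276.07792067 250.65267495]
```

View pics/w_g1z.png

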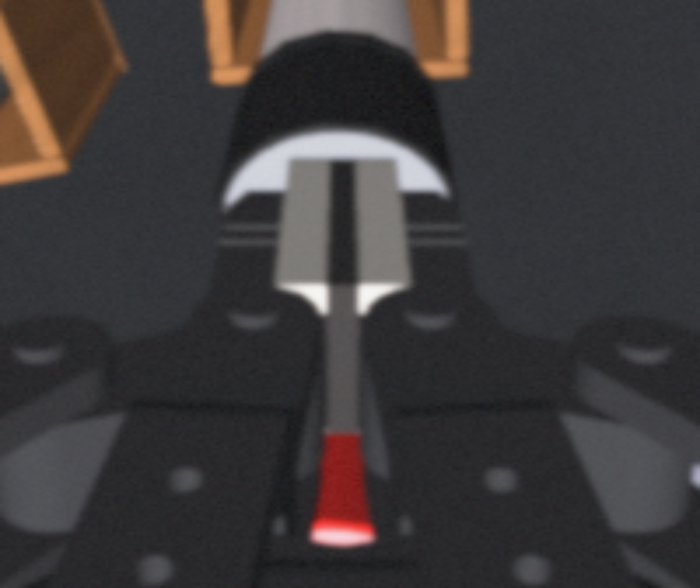

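```bash
python3 - <<'E'
from h import *
im,w,K,C=wload('w_g1')
z=np.load('pics/w_g1.npz'); M=np.array(camera_params('wrist')['mount'])
T=z['C']@np.linalg.inv(M)
tf=(np.c_[w.reshape(-1,3),np.ones(w.size//3)]@np.linalg.inv(T).T)[:,:3].reshape(w.shape)
for r in range(256,320,3): print(r,[tuple(tf[r,c].round(1)) for c in (268,278,290)])
# open-finger view
im,w,K,C=wload('w_scope');z=np.load('pics/w_scope.npz');T=z['C']@np.linalg.inv(M)
tf=(np.c_[w.reshape(-1,3),np.ones(w.size//3)]@np.linalg.inv(T).T)[:,:3].reshape(w.shape)
print('open')
for p in((290,160),(300,150),(320,140),(342,125),(286,165),(290,400),(300,410),(342,430)): print(p,tf[p].round(1))
im,d=read_camera('top');save('t_g1',im); np.savez('pics/t_g1.npz',im=im,d=d)
E
```

```text
256 [(np.float64(-4.7), np.float64(-12.8), np.float64(-27.4)), (np.float64(-0.4), np.float64(-12.7), np.float64(-27.1)), (np.float64(4.9), np.float64(-12.1), np.float64(-25.9))]
259 [(np.float64(-4.8), np.float64(-11.4), np.float64(-27.5)), (np.float64(-0.4), np.float64(-11.0), np.float64(-26.7)), (np.float64(4.9), np.float64(-10.6), np.float64(-25.9))]
262 [(np.float64(-4.8), np.float64(-9.8), np.float64(-27.1)), (np.float64(-0.4), np.float64(-9.7), np.float64(-27.0)), (np.float64(4.9), np.float64(-9.8), np.float64(-27.1))]
265 [(np.float64(-4.8), np.float64(-8.6), np.float64(-27.6)), (np.float64(-0.4), np.float64(-7.8), np.float64(-26.1)), (np.float64(4.9), np.float64(-8.4), np.float64(-27.2))]
268 [(np.float64(-4.6), np.float64(-9.9), np.float64(-33.0)), (np.float64(-0.4), np.float64(-10.2), np.float64(-33.6)), (np.float64(4.7), np.float64(-10.2), np.float64(-33.6))]
271 [(np.float64(-4.6), np.float64(-10.1), np.float64(-36.1)), (np.float64(-0.4), np.float64(-10.3), np.float64(-36.6)), (np.float64(4.6), np.float64(-9.8), np.float64(-35.5))]
274 [(np.float64(-4.5), np.float64(-10.4
[... 2339 characters left out ...]
np.float64(-9.6), np.float64(-65.4)), (np.float64(3.6), np.float64(-9.7), np.float64(-65.4))]
316 [(np.float64(-3.7), np.float64(-11.1), np.float64(-69.2)), (np.float64(-0.4), np.float64(-8.3), np.float64(-65.2)), (np.float64(3.5), np.float64(-11.4), np.float64(-69.6))]
319 [(np.float64(-3.7), np.float64(-10.6), np.float64(-70.2)), (np.float64(-0.4), np.float64(-6.9), np.float64(-64.9)), (np.float64(3.5), np.float64(-11.1), np.float64(-70.9))]
open
(290, 160) [-44.8 -10.  -51.2]
(300, 150) [-46.3 -10.  -58. ]
(320, 140) [-45.7  -9.8 -69.6]
(342, 125) [-47.2  -8.3 -78.7]
(286, 165) [-44.1  -9.6 -47.5]
(290, 400) [ 45.6 -10.  -50.9]
(300, 410) [ 47.2  -9.7 -57.3]
(342, 430) [ 46.4  -7.8 -77.9]
```

Emit:
apply_moves(deltas=[[0,0,0.01,0,0,0,100],[0,0,0,0,0,0,100],[0,0,0,0,0,0,100],[0,0,0,0,0,0,100],[0,0,0,0,0,0,100],[0,0,0,0,0,0,100],[0,0,0,0,0,0,100]])

```text
t: 5.9
tool_pos: [548.4, 353.9, 187.8]
tool_rot: [-180.0, 0.0, 80.1]
contact_force: [0.1, -0.1, 1.2]
grip_width: 1.001
```

Emit:
apply_moves(deltas=[[0.001,-0.0015,-0.01,0,0,0,100],[0,0,-0.02,0,0,0,100],[0,0,-0.028,0,0,0,100],[0,0,0,0,0,0,100],[0,0,0,0,0,0,100]])

```text
t: 6.4
tool_pos: [549.0, 352.0, 129.4]
tool_rot: [-179.9, 0.1, 80.1]
contact_force: [0.4, 0.1, 0.5]
grip_width: 1.001
```

Emit:
apply_moves(deltas=[[0,0,0,0,0,0,0],[0,0,0,0,0,0,0],[0,0,0,0,0,0,0],[0,0,0,0,0,0,0],[0,0,0,0,0,0,0],[0,0,0,0,0,0,0],[0,0,0,0,0,0,0]], force=60)

```text
t: 7.1
tool_pos: [550.0, 352.8, 131.0]
tool_rot: [179.9, -0.1, 80.1]
contact_force: [0.6, 0.6, 5.6]
grip_width: 0.358
```

```bash
python3 - <<'E'
from h import *
wshot('w_g2')
E
```

```text
7.1 [550.  352.8 131. ] [ 1.7992e+02 -8.0000e-02  8.0090e+01] [32.7 21.6  7.2 75.5  0.  42.6] 0.3577594371742203
```

View pics/w_g2.png

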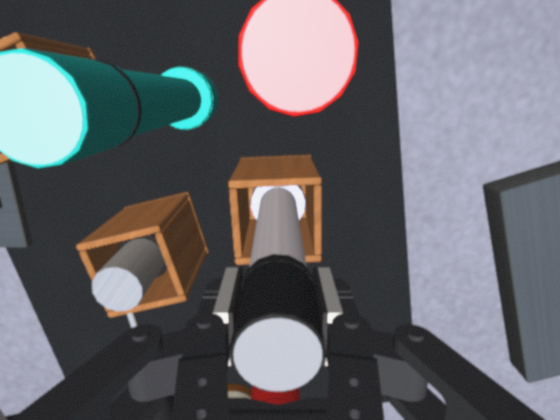

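Emit:
apply_moves(deltas=[[0,0,0.02,0,0,0,0],[0,0,0.035,0,0,0,0],[0,0,0.045,0,0,0,0],[0,0,0.045,0,0,0,0],[0,0,0,0,0,0,0]])

```text
t: 7.65
tool_pos: [550.8, 353.3, 281.5]
tool_rot: [179.6, -0.4, 80.1]
contact_force: [0.5, 0.8, -1.0]
grip_width: 0.361
```

```bash
python3 - <<'E'
from h import *
wshot('w_l1')
E
```

```text
7.65 [550.8 353.3 281.5] [179.61  -0.36  80.09] [32.7 23.  28.3 94.7  0.  42.6] 0.3609991518498846
```

View pics/w_l1.png

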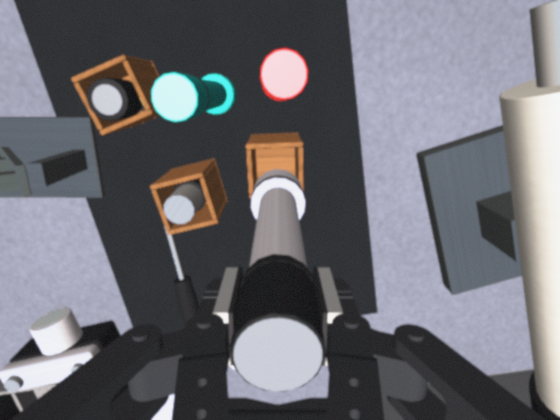

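Emit:
apply_moves(deltas=[[0,-0.02,0,0,0,-8.2,0],[0,-0.03,0,0,0,-8.2,0],[0,-0.03,0,0,0,-8.2,0],[-0.005,-0.03,0,0,0,-8.2,0],[-0.005,-0.03,0,0,0,-8.2,0],[-0.005,-0.03,0,0,0,-8.2,0],[-0.005,-0.03,0,0,0,-8.2,0],[-0.005,-0.03,0,0,0,-8.2,0]])

```text
t: 8.5
tool_pos: [523.2, 121.1, 272.5]
tool_rot: [-180.0, 0.2, 14.2]
contact_force: [1.0, -0.4, -2.6]
grip_width: 0.363
```

Emit:
apply_moves(deltas=[[-0.01,-0.03,0,0,0,-8.2,0],[-0.01,-0.03,0,0,0,-8.2,0],[-0.01,-0.02,0,0,0,-8.3,0],[0,0,0,0,0,0,0]])

```text
t: 8.9
tool_pos: [492.7, 40.2, 273.8]
tool_rot: [179.9, 0.1, -10.5]
contact_force: [-1.3, -1.7, 0.7]
grip_width: 0.359
```

Emit:
apply_moves(deltas=[[0,-0.008,0.0,-7.87,1.42,0,0],[0,-0.008,0,-7.87,1.42,0,0],[0,-0.008,0,-7.87,1.42,0,0],[0,-0.008,0,-7.87,1.42,0,0],[0,-0.006,0,-7.87,1.42,0,0],[0,0,0,0,0,0,0],[0,0,0,0,0,0,0]])

```text
t: 9.6
tool_pos: [494.6, 5.7, 272.9]
tool_rot: [140.1, 0.2, -10.1]
contact_force: [-0.8, -0.2, -2.2]
grip_width: 0.358
```

```bash
python3 - <<'E'
from h import *
wshot('w_t1')
s=read_state(); R=Ro.from_euler('xyz',s['tool_rot'],degrees=True).as_matrix(); print(R.round(3))
ex=np.array([.9842,-.1771,0]);A=np.array([.1138,.6326,.766]);Rt=np.c_[ex,np.cross(-A,ex),-A]
print('rotvec to go',np.degrees(Ro.from_matrix(Rt@R.T).as_rotvec()).round(2),'to pre',np.array([492.6,25.2,179.3])-s['tool_pos'])
im,d=read_camera('scene');save('s_t1',im)
E
```

```text
9.6 [494.6   5.7 272.9] [140.1    0.24 -10.08] [ 21.5  19.   10.4 105.2 -33.  128.7] 0.3581824279761414
[[ 0.984 -0.135 -0.114]
 [-0.176 -0.756 -0.63 ]
 [-0.001  0.641 -0.768]]
rotvec to go [-0.17 -0.04 -0.04] to pre [ -1.96563962  20.2633196  -95.01944674]
```

View pics/s_t1.png

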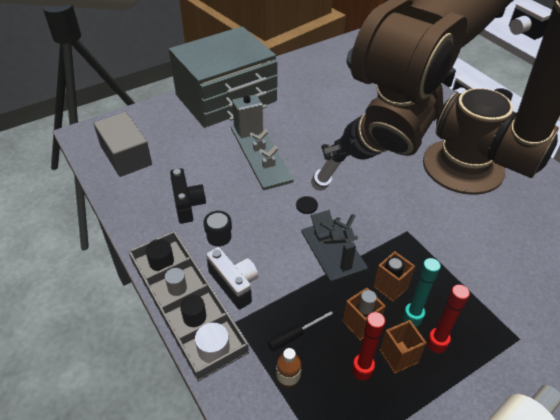

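```bash
python3 - <<'E'
from h import *
M=np.array(camera_params('wrist')['mount'])
for n in('w_l1','w_t1'):
    im,w,K,C=wload(n);z=np.load(f'pics/{n}.npz');T=z['C']@np.linalg.inv(M)
    tf=(np.c_[w.reshape(-1,3),np.ones(w.size//3)]@np.linalg.inv(T).T)[:,:3].reshape(-1,3)
    print(n)
    for a in(-25,0,20,40,60,80,95,105,115,122):
        k=(abs(tf[:,2]-a)<3)&(abs(tf[:,0])<25)&(abs(tf[:,1])<25)
        if k.sum()>5: p=tf[k];print(a,k.sum(),'x',np.percentile(p[:,0],[1,99]).round(1),'ymin',np.percentile(p[:,1],3).round(1))
    k=(abs(tf[:,0])<15)&(abs(tf[:,1])<15)&(tf[:,2]<-60)&(tf[:,2]>-90);print('eye z',np.median(tf[k][:,2]),tf[k].mean(0)) 
E
```

```text
w_l1
-25 144 x [-10.2  11.5] ymin -14.1
0 220 x [-11.8  14.4] ymin -14.0
20 158 x [-11.5  14. ] ymin -13.9
40 121 x [-11.5  14. ] ymin -13.9
60 93 x [-11.8  14.4] ymin -13.9
80 77 x [-10.9  14.2] ymin -14.0
95 408 x [-19.   21.6] ymin -20.6
105 66 x [-15.1  18.4] ymin -20.6
115 68 x [-18.   19.8] ymin -20.7
122 62 x [-16.3  19.6] ymin -20.7
eye z -73.49961859010841 [  0.41876412  -3.13056105 -72.4095919 ]
w_t1
-25 477 x [-11.7  14.2] ymin -21.8
0 139 x [-12.2  14.9] ymin -24.9
20 22 x [-12.2  14.9] ymin -24.9
eye z -72.94965152120147 [  0.38224428  -3.34800045 -71.55140919]
```

```bash
python3 - <<'E'
from h import *
M=np.array(camera_params('wrist')['mount'])
for n in('w_t1',):
    im,w,K,C=wload(n);z=np.load(f'pics/{n}.npz');T=z['C']@np.linalg.inv(M)
    tf=(np.c_[w.reshape(-1,3),np.ones(w.size//3)]@np.linalg.inv(T).T)[:,:3].reshape(-1,3)
    for a in range(-70,130,10):
        k=(abs(tf[:,2]-a)<3)&(abs(tf[:,0])<25)&(abs(tf[:,1])<100)
        if k.sum()>5: p=tf[k];print(a,k.sum(),'x',np.percentile(p[:,0],[1,99]).round(1),'ymin',np.percentile(p[:,1],[1,3,10,50]).round(1))
E
```

```text
-70 3264 x [-23.   23.4] ymin [-13.3 -12.9 -12.   -3.7]
-60 1523 x [-23.   22.9] ymin [-15.2 -14.9 -14.4 -11. ]
-50 1268 x [-24.4  23.5] ymin [-17.7 -17.4 -16.8 -12.4]
-40 1075 x [-24.2  23.4] ymin [-20.3 -20.1 -19.5 -15.5]
-30 365 x [-19.7  22.1] ymin [-21.  -20.7 -20.3 -18.8]
-20 452 x [-12.1  14.5] ymin [-23.2 -23.  -22.6 -20.6]
-10 386 x [-12.1  14.4] ymin [-25.8 -25.5 -25.1 -23.3]
0 336 x [-12.   14.6] ymin [-28.1 -27.9 -27.5 -25.7]
10 282 x [-11.8  14.6] ymin [-30.5 -30.4 -29.9 -28. ]
20 250 x [-11.8  14.2] ymin [-33.3 -32.9 -32.4 -30.7]
30 220 x [-11.8  14.6] ymin [-35.6 -35.3 -34.9 -33.2]
40 198 x [-11.7  14.6] ymin [-37.8 -37.7 -37.2 -35.6]
50 166 x [-11.9  14.3] ymin [-40.2 -40.1 -39.7 -38. ]
60 158 x [-11.8  14.6] ymin [-42.7 -42.6 -42.1 -40.4]
70 139 x [-11.9  14.8] ymin [-45.1 -45.  -44.7 -42.7]
80 266 x [-11.   14.4] ymin [-54.5 -54.5 -53.2 -47.6]
90 338 x [-19.5  21.8] ymin [-57.  -56.9 -56.  -35.6]
100 133 x [-17.5  20. ] ymin [-59.6 -59.6 -59.  -56.9]
110 130 x [-18.1  20.9] ymin [-61.8 -61.8 -61.2 -58.9]
```

View pics/w_t1.png

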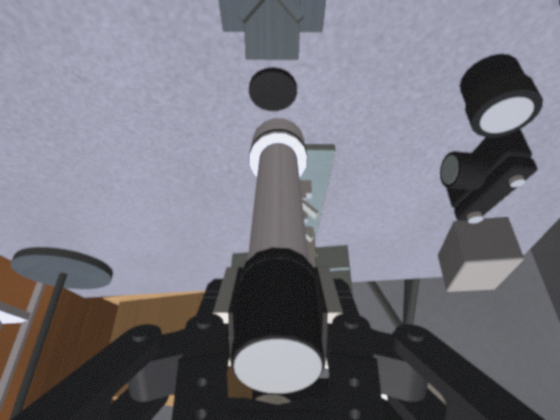

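Emit:
apply_moves(deltas=[[0,0,0,0,0,0,0],[0,0,0,0,0,0,0],[0,0,0,-3.4,0.6,0,0],[0,0,0,-3.4,0.6,0,0],[0,0,0,-3.4,0.6,0,0],[0,0,0,-3.4,0.6,0,0],[0,0,0,0,0,0,0],[0,0,0,0,0,0,0]], force=120)

```text
t: 10.5
tool_pos: [494.6, 4.3, 275.0]
tool_rot: [126.3, -0.1, -10.2]
contact_force: [1.0, -0.2, -2.7]
grip_width: 0.349
```

```bash
cat >> h.py <<'E'
def axisfit(n):
    """scope axis in tool and world frames, tool aligned: tube y profile"""
    M=np.array(camera_params('wrist')['mount'])
    im,w,K,C=wload(n);z=np.load(f'pics/{n}.npz');T=z['C']@np.linalg.inv(M)
    tf=(np.c_[w.reshape(-1,3),np.ones(w.size//3)]@np.linalg.inv(T).T)[:,:3].reshape(-1,3)
    Z=[];Y=[];X=[]
    for a in range(-15,75,5):
        k=(abs(tf[:,2]-a)<2)&(abs(tf[:,0])<18)&(abs(tf[:,1]+10)<70)
        if k.sum()>10:
            p=tf[k];ym=np.percentile(p[:,1],2);kk=p[:,1]<ym+12;Z.append(a);Y.append(ym);X.append(np.percentile(p[kk,0],[1,99]).mean())
    sl,ic=np.polyfit(Z,Y,1);sx,ix=np.polyfit(Z,X,1)
    ic+=14*np.sqrt(1+sl*sl)
    d=-np.array([sx,sl,1]);d/=np.linalg.norm(d)  # wide->eye in tool
    p0=np.array([ix,ic,0.])
    # eye face: points on light disc
    k=(np.linalg.norm(np.cross(tf-p0,d),axis=1)<12); a=(tf[k]-p0)@d; 
    e=np.median(a[a>60]); e=np.median(a[abs(a-e)<4])
    eye=p0+e*d; 
    print('slope',sl,'xslope',sx,'p0',p0.round(1),'eye tool',eye.round(1),'npts',len(Z))
    R=T[:3,:3]; W=R@(eye-200*d)+T[:3,3];D=R@d
    print('world wide',W.round(1),'eye',(R@eye+T[:3,3]).round(1),'dir',D.round(4),'tilt',np.degrees(np.arccos(D[2])).round(2),'yaw',np.degrees(np.arctan2(D[0],D[1])).round(2))
    return W,D
E
python3 - <<'E'
from h import *
axisfit('w_t1'); wshot('w_t2'); axisfit('w_t2')
E
```

```text
slope -0.24358892646459795 xslope 0.0035038892969990938 p0 [  1.2 -13.7   0. ] eye tool [  1.    4.2 -73.7] npts 18
world wide [487.9 -38.3 152.8] eye [503.4  48.7 332.3] dir [0.0779 0.4348 0.8972] tilt 26.21 yaw 10.16
10.5 [494.6   4.3 275. ] [ 1.2632e+02 -6.0000e-02 -1.0230e+01] [ 25.8  26.4  11.7 114.  -40.7 140.8] 0.3485233157206701
slope -0.24492268745083162 xslope -0.00019756161436846334 p0 [  1.2 -13.7   0. ] eye tool [  1.3   4.3 -73.5] npts 18
world wide [483.2 -66.5 168.6] eye [505.9  59.9 322. ] dir [0.1134 0.6317 0.7669] tilt 39.92 yaw 10.18
```

Emit:
apply_moves(deltas=[[-0.0036,0.0095,-0.022,0,0,0,0],[0,0.005,-0.025,0,0,0,0],[0,0.005,-0.025,0,0,0,0],[0,0,-0.02,0,0,0,0],[0,0,0,0,0,0,0],[0,0,0,0,0,0,0]])

```text
t: 11.15
tool_pos: [491.0, 23.5, 184.2]
tool_rot: [126.3, -0.1, -10.2]
contact_force: [0.1, 0.1, -2.1]
grip_width: 0.348
```

```bash
python3 - <<'E'
from h import *
wshot('w_t3'); W,D=axisfit('w_t3')
foot=np.array([485.66,-13.09,39.54]);A=np.array([.1138,.6326,.766]);B=np.array([-.1357,-.7539,.6428]);ex=np.array([.9842,-.1771,0])
print('rel x,A,B',[(W-foot)@v for v in(ex,A,B)])
im,d=read_camera('scene');save('s_t3',cv2.resize(im[100:310,270:550],None,fx=2.8,fy=2.8))
E
```

```text
11.15 [491.   23.5 184.2] [ 1.2627e+02 -1.1000e-01 -1.0240e+01] [ 27.6  29.    4.  104.8 -39.6 142.7] 0.34819552711082025
slope -0.061905307417741806 xslope 0.01406351337879783 p0 [  0.8 -21.9   0. ] eye tool [ -0.3 -17.2 -76.2] npts 18
world wide [479.1 -57.7  87.4] eye [503.4  94.  215.4] dir [0.1216 0.7586 0.6401] tilt 50.2 yaw 9.11
rel x,A,B [np.float64(1.4000879800929118), np.float64(7.689840394421515), np.float64(65.3071134341888)]
```

View pics/s_t3.png

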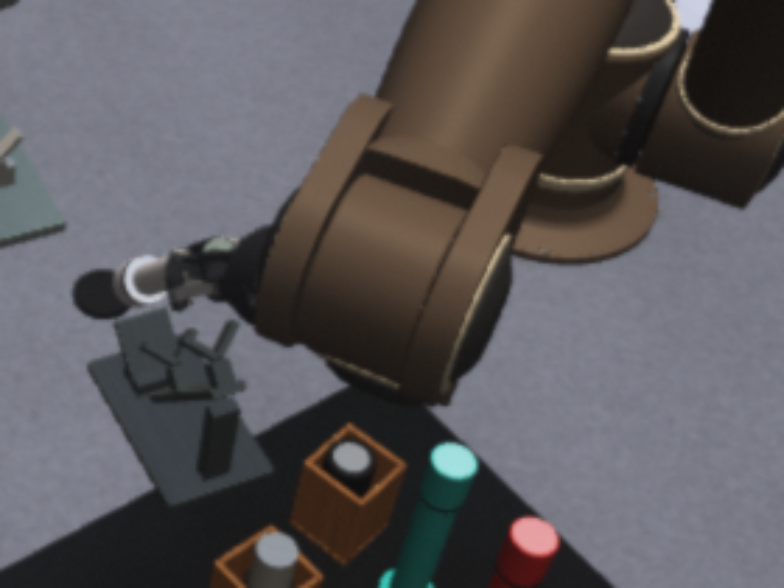

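View pics/w_t3.png

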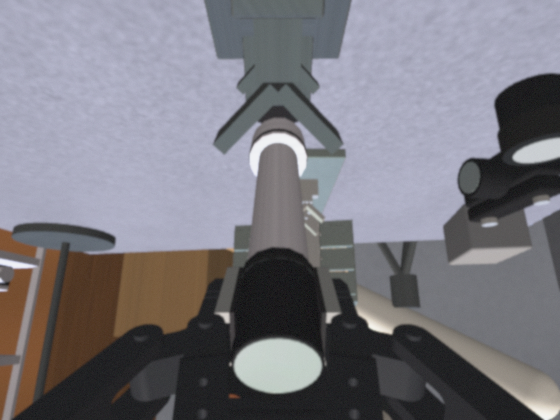

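```bash
python3 - <<'E'
from h import *
im,d=read_camera('scene');w=pts('scene',d)
for a,b in((400,395),(350,370),(300,330),(430,390),(280,300),(450,350),(235,250),(490,300)):
    u,v=270+a/2.8,100+b/2.8;print((a,b),w[int(v),int(u)].round(0))
E
```

```text
(400, 395) [571. 320. 360.]
(350, 370) [589. 296. 370.]
(300, 330) [nan nan nan]
(430, 390) [644. 387. 480.]
(280, 300) [680. 317. 499.]
(450, 350) [640. 388. 508.]
(235, 250) [538. 133. 303.]
(490, 300) [607. 379. 515.]
```

Emit:
apply_moves(deltas=[[0.0015,0.0087,-0.0074,0,0,0,0],[0.0015,0.0087,-0.0074,0,0,0,0],[0.0016,0.0087,-0.0074,0,0,0,0],[0.0016,0.0086,-0.0074,0,0,0,0],[0,0,0,0,0,0,0],[0,0,0,0,0,0,0]])

```text
t: 11.9
tool_pos: [496.9, 59.1, 152.2]
tool_rot: [126.2, 0.0, -10.2]
contact_force: [-0.3, -2.8, -7.4]
grip_width: 0.349
```

```bash
python3 - <<'E'
from h import *
wshot('w_t4')
im,d=read_camera('top');save('t_t4',cv2.resize(im[180:310,190:340],None,fx=5,fy=4.5))
s=read_state();print(s['contact_force'])
E
```

```text
11.9 [496.9  59.1 152.2] [ 1.2619e+02  4.0000e-02 -1.0210e+01] [ 30.2  32.9   5.7 104.4 -37.9 145.2] 0.3488700015457597
[-0.1158804  -2.36322849 -9.91890109]
```

View pics/w_t4.png

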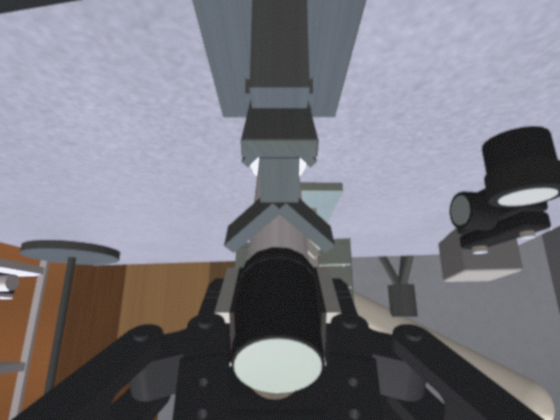

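Emit:
apply_moves(deltas=[[-0.0017,-0.0094,0.008,0,0,0,0],[-0.0017,-0.0094,0.008,0,0,0,0],[-0.0004,-0.0022,-0.0027,0,0,0,0],[0,0,0,0,0,0,0],[0,0,0,0,0,0,0]])

```text
t: 12.5
tool_pos: [493.2, 37.4, 166.8]
tool_rot: [126.2, -0.1, -10.2]
contact_force: [-0.1, 0.5, -3.1]
grip_width: 0.351
```

```bash
python3 - <<'E'
from h import *
wshot('w_t5'); s=read_state();print(s['contact_force'])
im,w,K,C=wload('w_t5')
d0=np.array([503.4,48.7,332.3])
M=np.array(camera_params('wrist')['mount'])
z=np.load('pics/w_t5.npz');T=z['C']@np.linalg.inv(M)
eye=np.array([1.3,4.3,-73.5]);d=-np.array([0,-.245,1.]);d/=np.linalg.norm(d)
W=T[:3,:3]@(eye-200*d)+T[:3,3]
foot=np.array([485.66,-13.09,39.54]);A=np.array([.1138,.6326,.766]);B=np.array([-.1357,-.7539,.6428]);ex=np.array([.9842,-.1771,0])
print('pred rel x,A,B',[((W-foot)@v).round(2) for v in(ex,A,B)])
# tube profile in tool frame, narrow in x, adaptive about expected line
tf=(np.c_[w.reshape(-1,3),np.ones(w.size//3)]@np.linalg.inv(T).T)[:,:3]
for a in range(-70,120,10):
    yc=-13.7-.245*a
    k=(abs(tf[:,2]-a)<3)&(abs(tf[:,0]-1.2)<4)&(abs(tf[:,1]-yc)<30)
    if k.sum()>2: print(a,k.sum(),np.percentile(tf[k][:,1]-yc,[2,20,50,80]).round(1))
E
```

```text
12.5 [493.2  37.4 166.8] [ 1.2623e+02 -7.0000e-02 -1.0240e+01] [ 28.6  30.7   4.2 104.1 -38.9 143.8] 0.35063619183314193
[ 0.55250143 -0.88444784 -1.59316174]
pred rel x,A,B [np.float64(-0.16), np.float64(2.72), np.float64(29.45)]
-70 892 [-16.7 -15.5   4.1  10.7]
-60 287 [-16.6 -16.  -15.5 -14.8]
-50 241 [-16.7 -16.  -15.5 -15. ]
-40 197 [-16.8 -16.3 -15.7 -15. ]
-30 115 [-15.  -14.3 -13.9 -13.6]
-20 146 [-15.  -14.2 -13.7 -13.1]
-10 127 [-14.8 -14.2 -13.7 -13.2]
0 102 [-14.8 -14.2 -13.7 -13.2]
10 97 [-14.6 -14.2 -13.7 -13.2]
20 77 [-14.6 -14.2 -13.7 -13.3]
30 70 [-14.8 -14.3 -13.7 -13.3]
40 65 [-14.8 -14.2 -13.7 -13.2]
50 23 [-14.3 -14.  -13.5 -13.1]
```

View pics/w_t5.png

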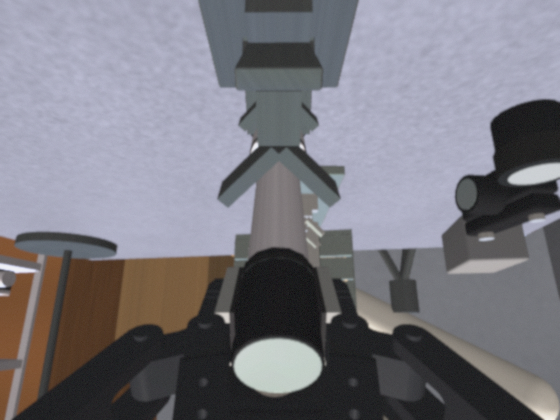

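Emit:
apply_moves(deltas=[[0.0012,0.0069,-0.0059,0,0,0,0],[0.0012,0.0069,-0.0059,0,0,0,0],[0.0013,0.0069,-0.0059,0,0,0,0],[0,0,0,0,0,0,0],[0,0,0,0,0,0,0]])

```text
t: 13.05
tool_pos: [496.9, 58.8, 148.4]
tool_rot: [126.2, 0.0, -10.2]
contact_force: [0.2, 0.0, -3.1]
grip_width: 0.349
```

```bash
cat >> h.py <<'E'
def rel(eye=(1.3,4.3,-73.5),sl=-.245):
    s=read_state();R=Ro.from_euler('xyz',s['tool_rot'],degrees=True).as_matrix()
    d=-np.array([0,sl,1.]);d/=np.linalg.norm(d)
    W=R@(np.array(eye)-200*d)+s['tool_pos']
    foot=np.array([485.66,-13.09,39.54]);A=np.array([.1138,.6326,.766]);B=np.array([-.1357,-.7539,.6428]);ex=np.array([.9842,-.1771,0])
    print('pred rel x,A,B',[((W-foot)@v).round(2) for v in(ex,A,B)],'F',s['contact_force'].round(1),'F x,A,B',[(s['contact_force']@v).round(1) for v in(ex,A,B)],s['tool_pos'].round(1),s['tool_rot'].round(2))
E
python3 - <<'E'
from h import *
rel()
E
```

```text
pred rel x,A,B [np.float64(-0.35), np.float64(2.51), np.float64(1.04)] F [ 0.2  0.  -3.1] F x,A,B [np.float64(0.2), np.float64(-2.3), np.float64(-2.0)] [496.9  58.8 148.4] [ 1.2618e+02  1.0000e-02 -1.0180e+01]
```

Free so far. Slide down the trough in small steps to contact, then seat.

Emit:
apply_moves(deltas=[[-0.0001,-0.0009,-0.0011,0,0,0,0],[-0.0001,-0.0009,-0.0011,0,0,0,0],[0,0,0,0,0,0,0],[0,0,0,0,0,0,0]])

```text
t: 13.45
tool_pos: [496.9, 56.9, 147.4]
tool_rot: [126.3, -0.1, -10.2]
contact_force: [0.2, 5.3, 2.6]
grip_width: 0.347
```

```bash
python3 - <<'E'
from h import *
rel()
E
```

```text
pred rel x,A,B [np.float64(0.1), np.float64(0.62), np.float64(1.64)] F [0.2 5.3 2.6] F x,A,B [np.float64(-0.7), np.float64(5.4), np.float64(-2.4)] [496.9  56.9 147.4] [ 1.2629e+02 -1.0000e-01 -1.0210e+01]
```

Emit:
apply_moves(deltas=[[0.0002,0.0011,-0.001,0,0,0,0],[0,0,0,0,0,0,0],[0,0,0,0,0,0,0]])

```text
t: 13.75
tool_pos: [497.0, 57.6, 146.8]
tool_rot: [126.2, -0.1, -10.2]
contact_force: [0.4, 4.2, 5.9]
grip_width: 0.351
```

```bash
python3 - <<'E'
from h import *
rel()
E
```

```text
pred rel x,A,B [np.float64(0.15), np.float64(0.61), np.float64(0.84)] F [0.4 4.2 5.9] F x,A,B [np.float64(-0.3), np.float64(7.3), np.float64(0.6)] [497.   57.6 146.8] [ 1.2621e+02 -8.0000e-02 -1.0180e+01]
```

Emit:
apply_moves(deltas=[[0.0001,0.0003,-0.0003,0,0,0,0],[0,0,0,0,0,0,0],[0,0,0,0,0,0,45],[0,0,0,0,0,0,45],[0,0,0,0,0,0,100],[0,0,0,0,0,0,100],[0,0,0,0,0,0,100],[0,0,0,0,0,0,100]])

```text
t: 14.55
tool_pos: [497.1, 57.9, 145.3]
tool_rot: [126.2, -0.0, -10.2]
contact_force: [0.2, 0.5, -0.2]
grip_width: 0.998
```

```bash
python3 - <<'E'
from h import *
rel(); wshot('w_r1')
E
```

```text
pred rel x,A,B [np.float64(0.02), np.float64(-0.35), np.float64(-0.27)] F [ 0.2  0.5 -0.2] F x,A,B [np.float64(0.1), np.float64(0.2), np.float64(-0.5)] [497.1  57.9 145.3] [ 1.262e+02 -4.000e-02 -1.021e+01]
14.55 [497.1  57.9 145.3] [ 1.262e+02 -4.000e-02 -1.021e+01] [ 30.1  33.1   5.1 103.5 -38.  145.2] 0.9977060291739946
```

View pics/w_r1.png

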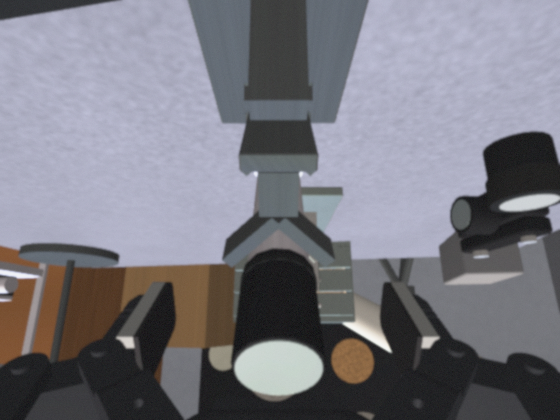

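Emit:
apply_moves(deltas=[[0.0017,0.0095,0.0115,0,0,0,100],[0.0034,0.019,0.023,0,0,0,100],[0.0034,0.019,0.023,0,0,0,100],[0,0.01,0.03,0,0,0,100],[0,0.0,0.04,0,0,0,100],[0,0,0.03,0,0,0,100],[0,0,0,0,0,0,100]])

```text
t: 15.3
tool_pos: [496.0, 89.6, 264.8]
tool_rot: [128.7, -1.7, -8.4]
contact_force: [0.3, 0.1, -0.0]
grip_width: 1.0
```

```bash
python3 - <<'E'
from h import *
wshot('w_r2'); im,d=read_camera('scene');save('s_r2',cv2.resize(im[160:320,270:480],None,fx=3.7,fy=3.7)); np.savez('pics/s_r2.npz',im=im,d=d)
w=pts('scene',d)
E
```

```text
15.3 [496.   89.6 264.8] [128.72  -1.71  -8.4 ] [ 32.9  29.5  16.6 115.8 -36.8 145.4] 0.9995214002081739
```

View pics/s_r2.png

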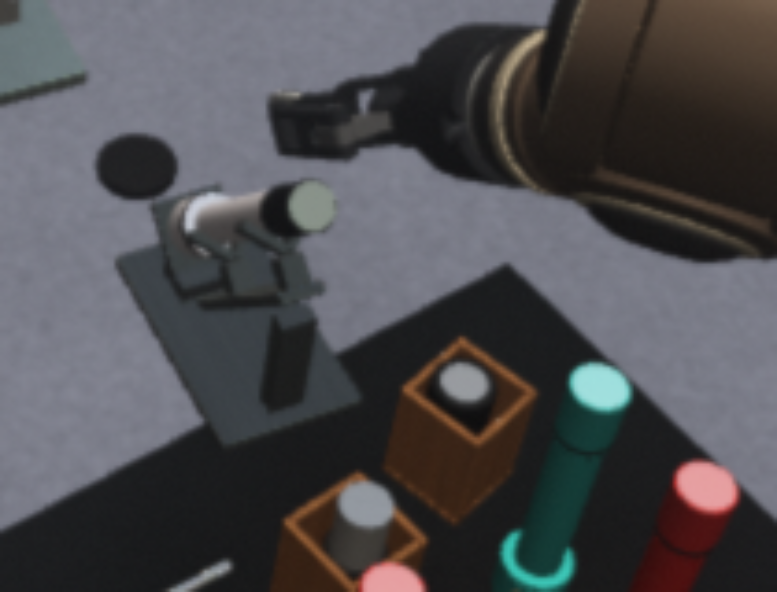

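View pics/w_r2.png

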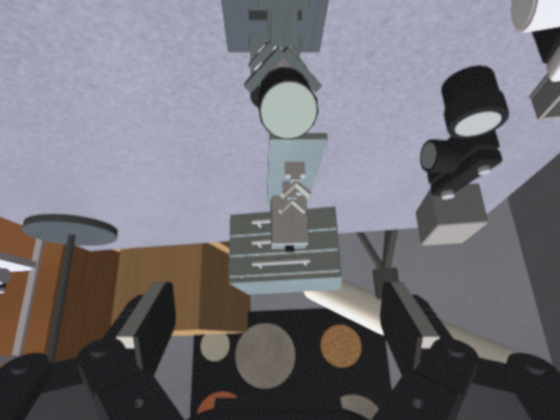

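```bash
python3 - <<'E'
from h import *
im,w,K,C=wload('w_r2')
p=w[90:126,270:306].reshape(-1,3);p=p[~np.isnan(p).any(1)];c=np.median(p,0);u,s,vt=np.linalg.svd(p-c,full_matrices=False)
m=np.zeros(im.shape[:2],bool)
uu=np.abs((w-c)@vt[2])<3; uu&=(np.linalg.norm(w-c,axis=-1)<25)
q=w[uu];print('eye',q.mean(0).round(1),'n',vt[2].round(3),len(q)); 
top=np.array([508.4,113.4,192.7]);print('err',q.mean(0)-top)
E
```

```text
eye [508.6 114.5 192.5] n [-0.109 -0.63  -0.769] 2834
err [ 0.16143704  1.13541841 -0.23929458]
```

Emit:
apply_moves(deltas=[[0,-0.01,0,7.87,-1.42,0,100],[0,-0.01,0,7.87,-1.42,0,100],[0,-0.01,0,7.87,-1.42,0,100],[0,-0.01,0,7.87,-1.42,0,100],[0,-0.01,0,7.87,-1.42,0,100],[0,-0.01,0,7.87,-1.42,0,100],[0,0,0,4,-0.7,0,100],[0,0,0,0,0,0,100]])

```text
t: 16.2
tool_pos: [495.3, 27.8, 261.4]
tool_rot: [-179.4, -2.2, -10.5]
contact_force: [-0.1, 0.0, 0.6]
grip_width: 1.0
```

```bash
cat >> h.py <<'E'
A=np.array([.1138,.6326,.766]);B=np.array([-.1357,-.7539,.6428]);ex=np.array([.9842,-.1771,0])
def togo(Rt,P):
    s=read_state();R=Ro.from_euler('xyz',s['tool_rot'],degrees=True).as_matrix()
    print('q',s['q'].round(1),'pos',s['tool_pos'].round(1),'rot to go',np.degrees(Ro.from_matrix(Rt@R.T).as_rotvec()).round(2),'dpos',(np.array(P)-s['tool_pos']).round(1),'F',s['contact_force'].round(1),s['grip_width'])
Rmid=np.c_[ex,np.cross(-B,ex),-B]
E
python3 - <<'E'
from h import *
togo(Rmid,[491.6,20.2,135.9])
E
```

```text
q [  3.2   2.4  -0.3  85.    0.  103.7] pos [495.3  27.8 261.4] rot to go [48.98 -6.81  1.24] dpos [  -3.7   -7.6 -125.5] F [-0.1  0.   0.6] 0.9998737591100036
```

Emit:
apply_moves(deltas=[[0,-0.01,0,8.16,-1.13,0.2,100],[0,-0.01,0,8.16,-1.13,0.2,100],[0,-0.01,0,8.16,-1.13,0.2,100],[0,-0.01,0,8.16,-1.13,0.2,100],[0,-0.01,0,8.16,-1.13,0.2,100],[0,-0.01,0,8.16,-1.13,0.2,100],[0,0,0,0,0,0,100],[0,0,0,0,0,0,100]])

```text
t: 17.0
tool_pos: [496.0, -30.2, 259.5]
tool_rot: [-130.0, 0.2, -10.1]
contact_force: [0.5, 0.0, 0.5]
grip_width: 0.999
```

```bash
python3 - <<'E'
from h import *
togo(Rmid,[491.6,20.2,135.9])
wshot('w_m1')
E
```

```text
q [-31.2  14.5  -2.3  96.5  45.6  59.1] pos [496.  -30.2 259.5] rot to go [-0.02 -0.19 -0.08] dpos [  -4.4   50.4 -123.6] F [0.5 0.  0.5] 0.9988188366654529
17.0 [496.  -30.2 259.5] [-130.01    0.19  -10.12] [-31.2  14.5  -2.3  96.5  45.6  59.1] 0.9988188366654529
```

View pics/w_m1.png

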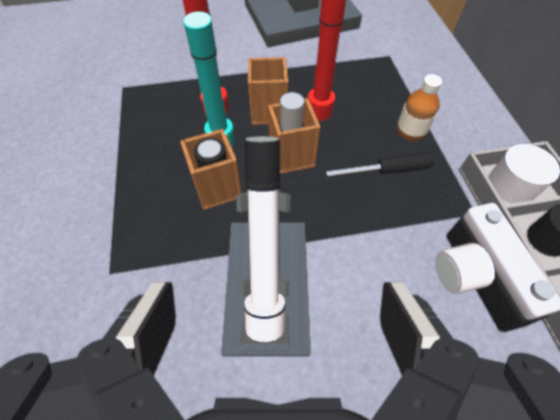

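```bash
python3 - <<'E'
from h import *
im,w,K,C=wload('w_m1'); p=w.reshape(-1,3);p=p[~np.isnan(p).any(1)]
foot=np.array([485.66,-13.09,39.54]); r=p-foot; x,a,b=r@ex,r@A,r@B
for a0 in(5,30,45,60,80,100,120,150,165,195):
    k=(abs(a-a0)<3)&(abs(x)<30)&(b>-2)&(b<30)
    if k.sum()>5: print(a0,k.sum(),'x',np.percentile(x[k],[1,99]).round(1),'bmax',np.percentile(b[k],97).round(1))
k=(abs(x)<20)&(b>0)&(b<30);print('a range',np.percentile(a[k],[.5,99.5]))
E
```

```text
5 187 x [-19.5  20.2] bmax 21.2
30 216 x [-19.8  20.1] bmax 21.4
45 209 x [-24.3  25.2] bmax 14.3
60 137 x [-13.1  12.9] bmax 14.8
80 156 x [-13.7  13. ] bmax 14.7
100 158 x [-13.  13.] bmax 14.6
120 173 x [-13.6  13. ] bmax 14.7
150 215 x [-22.5  22.4] bmax 14.4
165 221 x [-15.   14.9] bmax 16.5
195 243 x [-15.   14.9] bmax 16.4
a range [-72.87563371 200.24130239]
```

Emit:
apply_moves(deltas=[[-0.0024,-0.0135,-0.0163,0,-0.1,0,100],[-0.0024,-0.0135,-0.0163,0,-0.1,0,100],[-0.0024,-0.0135,-0.0163,0,0,0,100],[0.0061,0.034,-0.029,0,0,0,100],[0.0061,0.034,-0.029,0,0,0,100],[0.0061,0.034,-0.029,0,0,0,100],[0,0,0,0,0,0,100],[0,0,0,0,0,0,100]])

```text
t: 17.85
tool_pos: [506.4, 33.0, 126.7]
tool_rot: [-130.0, -0.4, -9.9]
contact_force: [-0.8, -1.0, 0.4]
grip_width: 0.997
```

```bash
python3 - <<'E'
from h import *
togo(Rmid,[503.6,86.6,78.5]);wshot('w_m2')
E
```

```text
q [-24.5  14.  -19.4  72.9  47.9  67.9] pos [506.4  33.  126.7] rot to go [ 0.11  0.42 -0.28] dpos [ -2.8  53.6 -48.2] F [-0.8 -1.   0.4] 0.997183775472736
17.85 [506.4  33.  126.7] [-130.04   -0.43   -9.92] [-24.5  14.  -19.4  72.9  47.9  67.9] 0.997183775472736
```

View pics/w_m2.png

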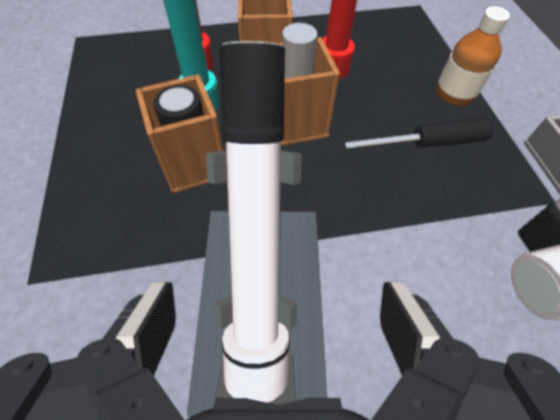

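Emit:
apply_moves(deltas=[[-0.006,0.0,-0.0012,0.05,0.2,-0.15,100],[-0.0064,0.0001,-0.0013,0.05,0.2,-0.15,100],[0,0,0,0,0,0,100],[0.0024,0.0134,-0.0114,0,0,0,100],[0.0024,0.0134,-0.0114,0,0,0,100],[0.0024,0.0134,-0.0114,0,0,0,100],[0,0,0,0,0,0,100],[0,0,0,0,0,0,100]])

```text
t: 18.7
tool_pos: [501.7, 71.4, 89.9]
tool_rot: [-130.0, 0.0, -10.4]
contact_force: [-0.9, 0.8, -0.7]
grip_width: 0.998
```

```bash
python3 - <<'E'
from h import *
togo(Rmid,[503.6,86.6,78.5]);wshot('w_m3')
s=read_state();d=np.array([503.6,86.6,78.5])-s['tool_pos'];print([(d@v).round(1) for v in (ex,A,B)])
E
```

```text
q [-20.7  12.7 -25.9  63.4  49.   74.2] pos [501.7  71.4  89.9] rot to go [-0.04  0.    0.22] dpos [  1.9  15.2 -11.4] F [-0.9  0.8 -0.7] 0.9979199140906856
18.7 [501.7  71.4  89.9] [-129.96    0.    -10.42] [-20.7  12.7 -25.9  63.4  49.   74.2] 0.9979199140906856
[np.float64(-1.2), np.float64(1.1), np.float64(-19.4)]
```

View pics/w_m3.png

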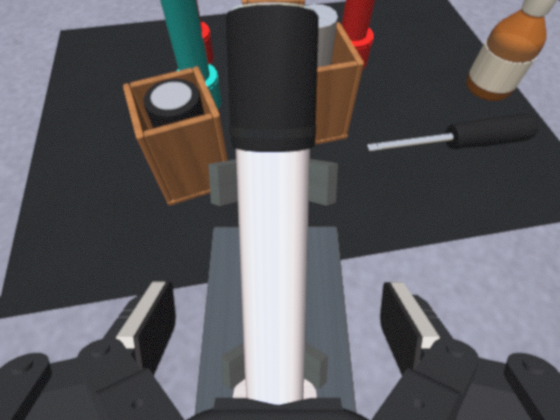

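Now the last 19 mm, with the small side and yaw correction, then close.

Emit:
apply_moves(deltas=[[0.001,0.0075,-0.0057,0,0,0.2,100],[0.001,0.0075,-0.0057,0,0,0,100],[0,0,0,0,0,0,100],[0,0,0,0,0,0,100]])

```text
t: 19.15
tool_pos: [503.7, 86.6, 78.3]
tool_rot: [-130.0, 0.0, -10.2]
contact_force: [-0.1, -0.4, -0.6]
grip_width: 1.0
```

```bash
python3 - <<'E'
from h import *
togo(Rmid,[503.6,86.6,78.5])
s=read_state();d=np.array([503.6,86.6,78.5])-s['tool_pos'];print([(d@v).round(1) for v in (ex,A,B)])
E
```

```text
q [-18.9  12.6 -27.6  60.1  49.3  76.6] pos [503.7  86.6  78.3] rot to go [-0.03  0.01  0.  ] dpos [-0.1 -0.   0.2] F [-0.1 -0.4 -0.6] 0.9997718817920784
[np.float64(-0.1), np.float64(0.1), np.float64(0.2)]
```

Emit:
apply_moves(deltas=[[0,0,0,0,0,0,0],[0,0,0,0,0,0,0],[0,0,0,0,0,0,0],[0,0,0,0,0,0,0],[0,0,0,0,0,0,0],[0,0,0,0,0,0,0],[0,0,0,0,0,0,0],[0,0,0,0,0,0,0]], force=110)

```text
t: 19.95
tool_pos: [502.6, 86.5, 78.4]
tool_rot: [-130.0, 0.1, -10.3]
contact_force: [-8.6, -5.8, 6.4]
grip_width: 0.299
```

```bash
python3 - <<'E'
from h import *
togo(Rmid,[503.6,86.6,78.5]);wshot('w_m4')
E
```

```text
q [-19.   12.5 -27.6  60.2  49.2  76.6] pos [502.6  86.5  78.4] rot to go [-0.04 -0.13  0.06] dpos [1.  0.1 0.1] F [-8.6 -5.8  6.4] 0.29915754888439405
19.95 [502.6  86.5  78.4] [-129.98    0.13  -10.26] [-19.   12.5 -27.6  60.2  49.2  76.6] 0.29915754888439405
```

View pics/w_m4.png

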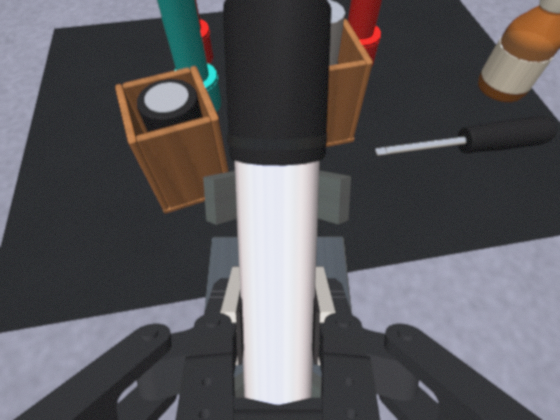

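Emit:
apply_moves(deltas=[[-0.0014,-0.0075,0.0064,0,0,0,0],[-0.0027,-0.015,0.0129,0,0,0,0],[-0.0041,-0.0226,0.0193,0,0,0,0],[-0.0041,-0.0226,0.0193,0,0,0,0],[0,0,0.03,0,0,0,0],[0,0,0.03,0,0,0,0],[0,0,0,0,0,0,0]])

```text
t: 20.7
tool_pos: [492.8, 18.0, 199.2]
tool_rot: [-130.0, -0.3, -10.3]
contact_force: [1.1, -1.0, -1.9]
grip_width: 0.297
```

```bash
python3 - <<'E'
from h import *
wshot('w_m5');s=read_state();print(s['contact_force'])
M=np.array(camera_params('wrist')['mount'])
for n in ('w_m4','w_m5'):
    im,w,K,C=wload(n);z=np.load(f'pics/{n}.npz');T=z['C']@np.linalg.inv(M)
    tf=(np.c_[w.reshape(-1,3),np.ones(w.size//3)]@np.linalg.inv(T).T)[:,:3]
    print(n)
    for y in range(-110,0,10):
        k=(abs(tf[:,1]-y)<2)&(abs(tf[:,0])<25)&(tf[:,2]<-40)&(tf[:,2]>-110)
        if k.sum()>5: print(y,k.sum(),'x',np.percentile(tf[k][:,0],[1,99]).round(1),'z',np.percentile(tf[k][:,2],[3]).round(1))
E
```

```text
20.7 [492.8  18.  199.2] [-130.03   -0.3   -10.26] [-26.7  11.4 -13.4  83.7  47.3  65.3] 0.29659894928831804
[-0.11072071 -0.41625812 -2.62123455]
w_m4
-100 1859 x [-14.1  15.6] z [-68.7]
-90 1686 x [-14.2  15.9] z [-68.6]
-80 1506 x [-14.  16.] z [-68.7]
-70 1424 x [-14.2  15.7] z [-68.7]
-60 1025 x [-13.   14.3] z [-67.9]
-50 1696 x [-24.2  24.2] z [-66.6]
-40 1564 x [-24.1  24.4] z [-66.6]
-30 858 x [-12.6  14.1] z [-66.7]
-20 798 x [-12.5  14.2] z [-66.7]
-10 6331 x [-24.2  24.6] z [-107.7]
w_m5
-100 1843 x [-13.9  15.9] z [-68.6]
-90 1681 x [-14.   15.9] z [-68.6]
-80 1505 x [-14.   16.1] z [-68.6]
-70 1424 x [-14.1  16. ] z [-68.5]
-60 1030 x [-13.   14.4] z [-67.8]
-50 1014 x [-12.5  14.1] z [-66.7]
-40 922 x [-12.4  14.3] z [-66.7]
-30 865 x [-12.4  14. ] z [-66.7]
-20 795 x [-12.4  14.2] z [-66.7]
-10 6344 x [-24.2  24.6] z [-107.6]
```

View pics/w_m5.png

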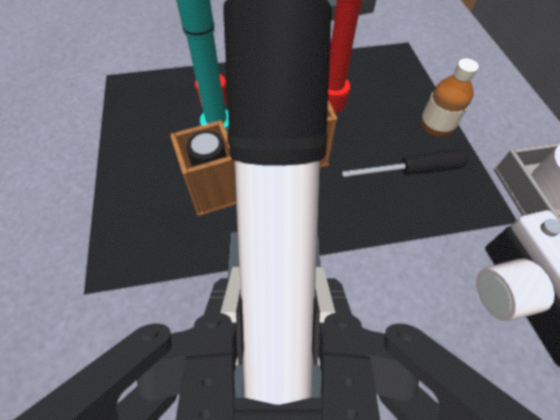

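Emit:
apply_moves(deltas=[[-0.001,-0.02,0.005,-6.15,1.1,0,0],[-0.002,-0.03,0.005,-6.15,1.1,0,0],[-0.003,-0.03,0,-6.15,1.1,0,0],[-0.003,-0.03,0,-6.15,1.1,0,0],[-0.003,-0.03,0,-6.15,1.1,0,0],[-0.003,-0.03,0,-6.15,1.1,0,0],[-0.003,-0.03,0,-6.15,1.1,0,0],[-0.003,-0.03,0,-6.15,1.1,0,0]])

```text
t: 21.55
tool_pos: [470.1, -212.1, 204.9]
tool_rot: [179.8, 0.0, -10.2]
contact_force: [-0.5, -0.0, -2.7]
grip_width: 0.302
```

Emit:
apply_moves(deltas=[[0,-0.03,0,0,0,-0.3,0],[0,-0.03,0,0,0,-0.3,0],[0,-0.03,0,0,0,0,0],[0,0,0,0,0,0,0],[0,0,0,0,0,0,0]])

```text
t: 22.05
tool_pos: [469.8, -300.9, 204.1]
tool_rot: [-179.9, 0.1, -10.8]
contact_force: [0.6, -0.1, -3.0]
grip_width: 0.294
```

```bash
cat >> h.py <<'E'
bx=np.array([.98196,-.1891,0]);by=np.array([.1891,.98196,0])
Rb=np.c_[bx,-by,[0,0,-1.]]
E
python3 - <<'E'
from h import *
togo(Rb,[470.5,-319.3,82]);wshot('w_b1')
E
```

```text
q [-32.7  11.    2.3  81.5   0.1  68.2] pos [ 469.8 -300.9  204.1] rot to go [-0.17 -0.08 -0.05] dpos [   0.7  -18.4 -122.1] F [ 0.6 -0.1 -3. ] 0.29416905719644826
22.05 [ 469.8 -300.9  204.1] [-1.7985e+02  1.1000e-01 -1.0850e+01] [-32.7  11.    2.3  81.5   0.1  68.2] 0.29416905719644826
```

View pics/w_b1.png

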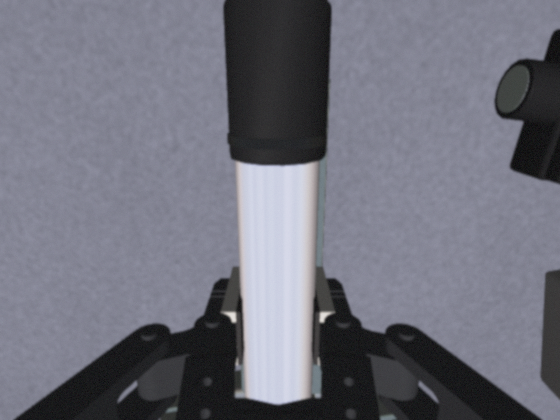

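Emit:
apply_moves(deltas=[[0.0005,-0.009,-0.03,-0.1,0,0,0],[0.0005,-0.009,-0.03,0,0,0,0],[0,0,-0.032,0,0,0,0],[0,0,-0.03,0,0,0,0],[0,0,0,0,0,0,0],[0,0,0,0,0,0,0]])

```text
t: 22.7
tool_pos: [471.3, -318.0, 84.3]
tool_rot: [180.0, -0.0, -10.7]
contact_force: [0.3, 0.3, -1.7]
grip_width: 0.301
```

```bash
cat >> h.py <<'E'
def prof(n):
    M=np.array(camera_params('wrist')['mount'])
    im,w,K,C=wload(n);z=np.load(f'pics/{n}.npz');T=z['C']@np.linalg.inv(M)
    tf=(np.c_[w.reshape(-1,3),np.ones(w.size//3)]@np.linalg.inv(T).T)[:,:3]
    for y in (-100,-90,-80,-70,-60,-50,-40,-30,-20):
        k=(abs(tf[:,1]-y)<2)&(abs(tf[:,0])<25)&(tf[:,2]<-50)&(tf[:,2]>-110)
        if k.sum()>5: print(y,'x',np.percentile(tf[k][:,0],[1,99]).round(1),'z',np.percentile(tf[k][:,2],[3]).round(1))
E
python3 - <<'E'
from h import *
togo(Rb,[470.5,-319.3,24.3]);wshot('w_b2');prof('w_b2')
im,d=read_camera('scene');save('s_b2',cv2.resize(im[60:230,190:400],None,fx=3.6,fy=3.5))
E
```

```text
q [-34.   13.3  -9.9  66.8  -0.   66.7] pos [ 471.3 -318.    84.3] rot to go [ 0.01  0.01 -0.18] dpos [ -0.8  -1.3 -60. ] F [ 0.3  0.3 -1.7] 0.3012959954778602
22.7 [ 471.3 -318.    84.3] [ 1.7999e+02 -1.0000e-02 -1.0720e+01] [-34.   13.3  -9.9  66.8  -0.   66.7] 0.3012959954778602
-100 x [-13.9  16. ] z [-67.9]
-90 x [-13.9  16. ] z [-67.8]
-80 x [-13.8  16.1] z [-67.9]
-70 x [-14.   16.1] z [-67.9]
-60 x [-12.8  14.6] z [-67.2]
-50 x [-12.4  14.3] z [-66.]
-40 x [-12.4  14.2] z [-65.9]
-30 x [-12.3  14.4] z [-66.]
-20 x [-12.3  14.3] z [-66.]
```

View pics/s_b2.png

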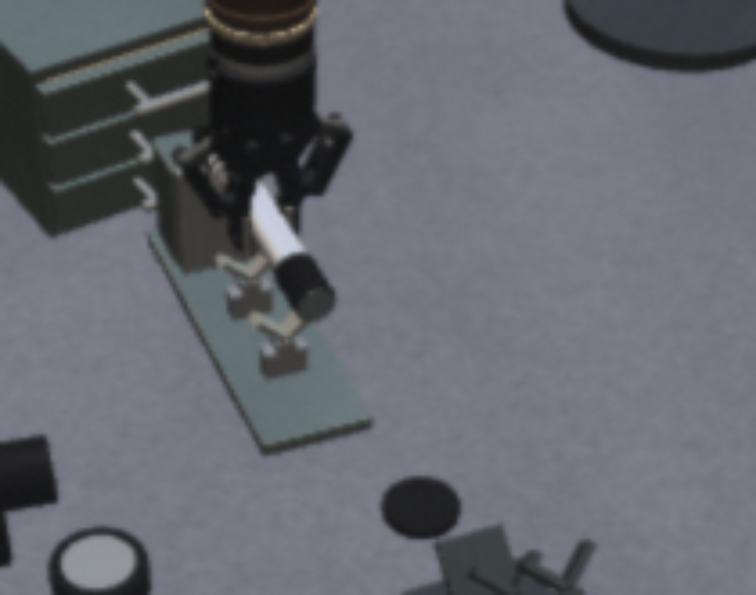

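Emit:
apply_moves(deltas=[[-0.0008,-0.0013,-0.02,0,0,-0.18,0],[0,0,-0.02,0,0,0,0],[0,0,-0.015,0,0,0,0],[0,0,-0.002,0,0,0,0],[0,0,0,0,0,0,0],[0,0,0,0,0,0,0]])

```text
t: 23.4
tool_pos: [471.7, -321.0, 28.8]
tool_rot: [179.9, -0.2, -11.0]
contact_force: [0.3, -0.3, -2.4]
grip_width: 0.3
```

```bash
python3 - <<'E'
from h import *
togo(Rb,[470.5,-319.3,23])
E
```

```text
q [-34.2  15.  -14.9  59.8  -0.   66.7] pos [ 471.7 -321.    28.8] rot to go [0.14 0.19 0.06] dpos [-1.2  1.7 -5.8] F [ 0.3 -0.3 -2.4] 0.2995222651004467
```

Emit:
apply_moves(deltas=[[-0.0008,0.0005,-0.002,0,0,0,0],[0,0,-0.0015,0,0,0,0],[0,0,-0.001,0,0,0,0],[0,0,0,0,0,0,0],[0,0,0,0,0,0,0]])

```text
t: 23.9
tool_pos: [470.6, -320.1, 23.2]
tool_rot: [179.9, -0.2, -11.0]
contact_force: [2.3, 0.0, 1.6]
grip_width: 0.299
```

```bash
python3 - <<'E'
from h import *
togo(Rb,[470.5,-319.3,23]);wshot('w_b3');prof('w_b3');togo(Rb,[470.5,-319.3,23])
E
```

```text
q [-34.2  15.1 -15.5  59.2   0.   66.7] pos [ 470.6 -320.1   23.2] rot to go [0.1  0.15 0.07] dpos [-0.1  0.8 -0.2] F [2.3 0.  1.6] 0.2992119827430229
23.9 [ 470.6 -320.1   23.2] [ 1.7993e+02 -1.7000e-01 -1.0970e+01] [-34.2  15.1 -15.5  59.2   0.   66.7] 0.2992119827430229
-100 x [-13.9  16. ] z [-68.1]
-90 x [-13.9  15.9] z [-68.1]
-80 x [-13.9  16.1] z [-68.]
-70 x [-14.   16.2] z [-68.1]
-60 x [-12.8  14.5] z [-67.3]
-50 x [-12.7  14.1] z [-66.2]
-40 x [-22.4  24.3] z [-66.]
-30 x [-22.4  24. ] z [-66.]
-20 x [-12.2  14.4] z [-65.9]
q [-34.2  15.1 -15.5  59.2   0.   66.7] pos [ 470.6 -320.2   23.2] rot to go [0.1  0.15 0.07] dpos [-0.1  0.9 -0.2] F [ 3.5 -1.5  1.4] 0.2957484671308816
```

Emit:
apply_moves(deltas=[[0.0004,0,0.0003,0,0,0,0],[-0.0005,-0.0025,0,0,0,0,0],[-0.0005,-0.0025,0,0,0,0,0],[0,0,0,0,0,0,0],[0,0,0,0,0,0,0]])

```text
t: 24.45
tool_pos: [469.7, -324.9, 23.1]
tool_rot: [180.0, -0.1, -11.0]
contact_force: [3.2, 3.5, 4.5]
grip_width: 0.301
```

```bash
python3 - <<'E'
from h import *
togo(Rb,[469,-327.1,23])
E
```

```text
q [-34.7  15.4 -15.2  59.3   0.   66.3] pos [ 469.7 -324.9   23.1] rot to go [0.06 0.12 0.07] dpos [-0.7 -2.2 -0.1] F [3.2 3.5 4.5] 0.30057513707094924
```

Emit:
apply_moves(deltas=[[0.0002,-0.001,0.0003,0,0,0,0],[0,0,0,0,0,0,0],[0,0,0,0,0,0,0]])

```text
t: 24.75
tool_pos: [469.4, -325.8, 23.1]
tool_rot: [180.0, -0.1, -11.0]
contact_force: [3.3, 3.0, 3.1]
grip_width: 0.301
```

Emit:
apply_moves(deltas=[[-0.0001,-0.001,0,0,0,0,0],[0,0,0,0,0,0,0],[0,0,0,0,0,0,0]])

```text
t: 25.05
tool_pos: [469.3, -326.7, 23.1]
tool_rot: [180.0, -0.1, -11.0]
contact_force: [2.7, 3.8, 3.4]
grip_width: 0.3
```

Emit:
apply_moves(deltas=[[-0.0001,-0.001,0,0,0,0,0],[0,0,0,0,0,0,0],[0,0,0,0,0,0,0]])

```text
t: 25.35
tool_pos: [469.1, -327.6, 23.1]
tool_rot: [180.0, -0.1, -11.0]
contact_force: [2.7, 4.8, 3.6]
grip_width: 0.299
```

Emit:
apply_moves(deltas=[[-0.0001,-0.001,0,0,0,0,0],[0,0,0,0,0,0,0],[0,0,0,0,0,0,0]])

```text
t: 25.65
tool_pos: [469.1, -327.5, 23.1]
tool_rot: [-179.9, -0.1, -10.9]
contact_force: [3.2, 8.6, 5.6]
grip_width: 0.3
```

Emit:
apply_moves(deltas=[[-0.0001,-0.001,0,0,0,0,0],[0,0,0,0,0,0,0],[0,0,0,0,0,0,0]])

```text
t: 25.95
tool_pos: [469.1, -327.4, 23.1]
tool_rot: [-179.8, -0.1, -10.9]
contact_force: [4.4, 11.8, 6.8]
grip_width: 0.3
```

Emit:
apply_moves(deltas=[[0.0001,0.001,0,0,0,0,0],[0,0,0,0,0,0,0],[0,0,0,0,0,0,40],[0,0,0,0,0,0,45],[0,0,0,0,0,0,100],[0,0,0,0,0,0,100],[0,0,0,0,0,0,100],[0,0,0,0,0,0,100]])

```text
t: 26.75
tool_pos: [469.0, -329.0, 23.1]
tool_rot: [179.9, -0.1, -11.0]
contact_force: [-0.0, -0.5, -0.9]
grip_width: 0.999
```

```bash
python3 - <<'E'
from h import *
togo(Rb,[469,-327.1,23]);wshot('w_b4');prof('w_b4')
E
```

```text
q [-35.   15.6 -14.9  59.4  -0.   65.9] pos [ 469.  -329.    23.1] rot to go [0.07 0.05 0.08] dpos [-0.   1.9 -0.1] F [-0.  -0.5 -0.9] 0.999152147392736
26.75 [ 469.  -329.    23.1] [ 1.7994e+02 -6.0000e-02 -1.0980e+01] [-35.   15.6 -14.9  59.4  -0.   65.9] 0.999152147392736
-100 x [-14.  16.] z [-68.]
-90 x [-14.  16.] z [-67.9]
-80 x [-13.8  16.1] z [-67.9]
-70 x [-14.4  16. ] z [-68.2]
-60 x [-12.4  14. ] z [-66.1]
-50 x [-23.   24.2] z [-66.]
-40 x [-22.6  24.2] z [-66.]
-30 x [-12.8  14.1] z [-66.]
-20 x [-12.7  14. ] z [-66.1]
```

View pics/w_b4.png

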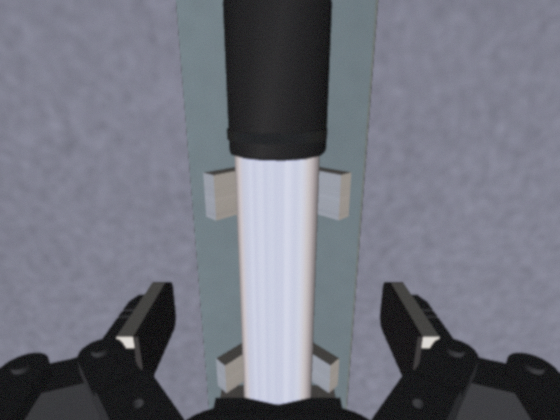

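Scope lies in both saddles. Retreat straight up and verify.

Emit:
apply_moves(deltas=[[0,0,0.02,0,0,0,100],[0,0,0.04,0,0,0,100],[0,0,0.045,0,0,0,100],[0,0,0.045,0,0,0,100],[0,0,0.045,0,0,0,100],[0,0.0,0.03,0,0,0,100],[0,0,0,0,0,0,100],[0,0,0,0,0,0,100]])

```text
t: 27.6
tool_pos: [469.5, -329.1, 248.5]
tool_rot: [179.9, -0.2, -11.0]
contact_force: [0.9, -0.3, -0.2]
grip_width: 1.001
```

```bash
python3 - <<'E'
from h import *
wshot('w_b5')
im,w,K,C=wload('w_b5');p=w.reshape(-1,3);p=p[~np.isnan(p).any(1)]
stop=np.array([451.9,-420.6,75]);r=p-stop;x,y,z=r@bx,r@by,r[:,2]
for a in(5,15,30,45,63,90,120,150,165,180,195):
    k=(abs(y-a)<2.5)&(abs(x)<30)&(z>0)&(z<30)
    if k.sum()>4: print(a,k.sum(),'x',np.percentile(x[k],[1,99]).round(1),'ztop',np.percentile(z[k],97).round(1))
k=(abs(x)<8)&(z>8)&(z<25);print('y range',np.percentile(y[k],[.2,1,99,99.8]).round(1))
kk=(abs(x)<10)&(z>-8)&(z<40)&(y<8)&(y>-10);print(np.sort(y[kk])[:5],np.median(y[kk&(z>25)]))
im,d=read_camera('top');save('t_end',im)
im,d=read_camera('scene');save('s_end',im)
E
```

```text
27.6 [ 469.5 -329.1  248.5] [ 1.7991e+02 -1.5000e-01 -1.0970e+01] [-35.   12.8  10.1  87.2  -0.   66. ] 1.001141351658704
5 177 x [-19.8  20.9] ztop 21.1
15 175 x [-19.7  20.7] ztop 21.3
30 197 x [-19.3  20.4] ztop 21.4
45 130 x [-13.2  14.3] ztop 14.5
63 159 x [-22.   22.1] ztop 14.4
90 147 x [-12.5  13.7] ztop 14.2
120 162 x [-13.1  13.3] ztop 14.1
150 164 x [-12.6  14. ] ztop 14.4
165 206 x [-15.3  15.6] ztop 16.4
180 210 x [-15.   15.4] ztop 16.0
195 219 x [-14.7  16.1] ztop 15.9
y range [-113.4 -111.2  198.8  200.3]
[-1.38822317 -1.1465741  -0.87265217 -0.79464886 -0.77765272] 0.03268649836825352
```

View pics/w_b5.png

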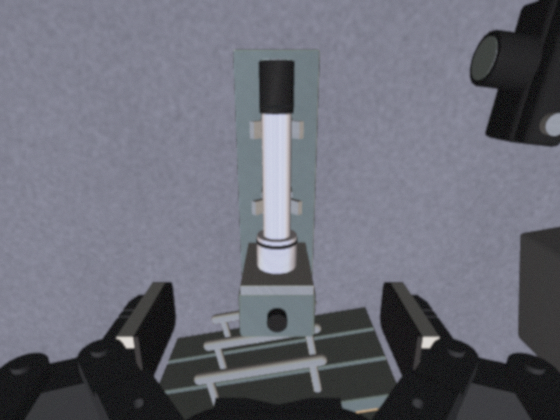

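View pics/s_end.png

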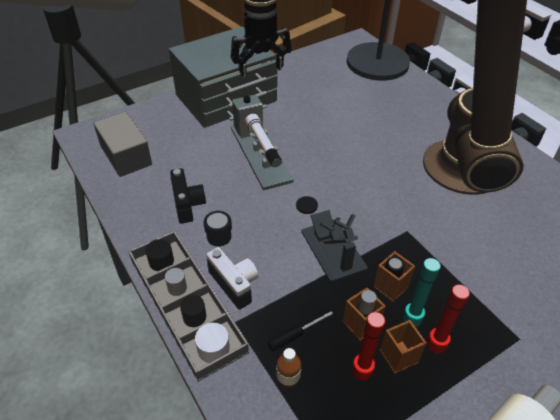

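```bash
python3 - <<'E'
from h import *
print(read_state()['contact_force'],job_done())
E
```

```text
the job is handed in; nothing more can be done
[-0.16214595 -0.45963433  0.38869155] None
```

The scope is lying level in both bench saddles, released, with its wide end against the stop plate. I handed the job in at about 28 s. Nothing was dropped, and in the last scene picture the other things look to be where they were.

**What I did:** I drew the scope out of its pot by the eyepiece and laid it in the V-rest, where I let it go. I then took it about 95 mm from the wide end, lifted it off, lowered it into the saddles and slid it up until the stop plate pushed back.

**Last checks:**
- **Rest:** after release, the eyepiece end lay about 1.2 mm from its expected place.
- **Bench:** the eyepiece end measured about 200 mm from the plate, so the gap is about 0. The axis was within about 1 mm sideways and in height, and within about 0.01 rad of level and in line.

**What went wrong or disagreed:**
- **Finger position:** the fingertips were really about 44 mm behind where the tool description puts them, so my first grasp closed on air above the scope. I measured the offset with the wrist camera and used it from then on. If the judging of the lift off the rest uses the described grasp point instead of the real pads, that point was about 45 mm from the scope's centre, outside the 35 mm limit.
- **Slip in the grip:** the scope swung about 14° when first tilted at 60 N. I raised the grip to 120 N and tilted the tool further to make up for it.
- **Touch on the rest:** going into the rest, the scope's wide end lightly touched the lower V support, at about 10 N. I backed out and went in again lower.
- **Joint limit:** joint 4 read 115.8°, at its 115.82° limit, while backing away from the rest. I moved it off straight away.

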